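# Tip the rinse tray so the stoppers gather in its pouring corner, and hold it

## Robot

A 6-joint arm with a two-finger parallel gripper is mounted at the origin on the work surface. World frame = base frame: x ahead of the robot, y to its left, z up, the work surface at z = 0. Lengths are in m, angles in rad, forces in N, time in s.
With the tool pointing down it reaches from about 0.35 to 0.875 m from the base axis. Payload 4.2 kg.
Tool frame: the origin (TCP) lies on the front face of the gripper's body, between the roots of the fingers; the fingertips stand 73 mm ahead of it and the grasp point (between the pads) lies 54 mm ahead of it; z points along the fingers, y is the direction in which the jaws open and shut (so a half turn about z gives the same grasp; the last joint's range is limited). The gripper opens to 85 mm and grips with 20 to 120 N. Pads are 22 mm wide; open, the fingers measure 114 mm over their backs; the gripper's body (76 mm by 85 mm) begins 54 mm behind the grasp point. The pads swing forward as they close: fully open they stand 13 mm farther back than shut.
Start: joints at [-1.067, 0.385, 0.008, 0, -1.194, -0.259], TCP at [0.151, -0.606, 0.304] pointing down, gripper open.
Joint ranges: [-3.14, 3.14], [-1.21, 2.06], [-1.07, 1.41], [-3.16, 2.05], [-2.99, -0.16], [-3.1, 3.1]. Speed limits (rad/s): [2.79, 2.79, 3.14, 3.14, 3.14, 3.14].

## Interface

Orientations are given as a unit quaternion [x, y, z, w].
In Python, from workcell import monitor, optics, job_done gives the robot as it stands. The module is installed in compiled form; this text tells all that it offers.
- The arm moves only by the tool apply_moves, never from a script. Its argument "motion" is a list of rows, each a list of 3 entries, a list of its own where there are three numbers: the opening, from -1 (shut) to 1 (fully open), then the shift along the world's x, y, z in m, then the turn about the world's z in rad. A call has 1 to 20 rows; each row shifts and turns the pose as measured when the row begins; what a row does not reach is not made up. A row lasts 1/12 s, in which the tool goes at most 41.7 mm and 7.16 degrees, less where a joint would pass 70% of its speed; a pose out of reach is approached as far as the arm can. A call is refused whole if a number of a shift passes 0.0417 or a number of a turn 0.125, either way. A call with a gripper value outside its range is refused whole. The fingers move at their own pace and stop on an object; the grip force is fixed at half the most. Time passes only in rows, so rows that do not move let the fingers close. It gives the time, the measured TCP pose, the force and the opening at its end, in the units of the state.
- monitor.sense(): the state, without advancing time (a new reading comes with each control period).
- optics.get_image(name): name is "side" or "top"; returns a dict with "frame" (384x512x3 uint8, red, green, blue), "fx", "fy", "cx", "cy" (pixels), "extrinsics" (4x4, takes a point from camera to world coordinates). Camera axes: x right, y up, looking along -z (the intrinsics and any distortion apply to the point x, -y, -z); pixel columns grow to the right and rows downward; lengths in m; the calibration is good to about 2 mm. A picture is of the moment at which its call begins. There is no depth.
- job_done(): hands the job in, once; it reports no verdict.
The state is a dict: "time_s": time; "joint_positions": joint angles; "qvel": joint speeds; "joint_torque": joint torques, N m; "tcp_pos": TCP position; "eef_rot": TCP orientation; "ft_force": force on the tool from outside, world axes, zero at the start; "ft_torque": the same for the moment, N m; "grip_width": opening from 0.0 (shut) to 1.0 (fully open).
Only numpy, scipy, OpenCV 4.12 (cv2) and the standard library are available. Lean on these libraries where they do the work, as an engineer would, in place of code of your own. Each camera call takes 0.05 s, during which the arm holds its last target.

## Task

Take the grey tray by its rim and tip it so that all four loose white stoppers slide together into the corner with the pouring lip, and keep holding it tipped like that so I can pick them out with the tweezers: the program finishes while the gripper is still holding the tray. Tip it squarely towards the lip, so that this corner stays down at the bench and every other corner is clearly raised. The stoppers are rinsed clean, so do not touch them, and leave the other things on the bench where they are.

Things in the scene. Friction and masses are not known exactly. Their poses are not given: they have to be found in the camera images.
- tray: Loose shallow grey plastic tray, about 0.25 kg. Origin: centre of its underside; z up, x along its long side. Inner floor 210 (x) by 150 mm (y), 3 mm thick; upright walls 3 mm thick, 45 mm high; with rim 234 by 174 mm overall. Its +x +y corner is cut off at 45 degrees and drawn out into a pouring lip.
- rim_end (a point): on top of the rim, middle of the short side away from the lip, at (-111, 0, 45) mm in the tray frame. The turned-down rim runs round all walls except the cut corner; wall and rim together are 12 mm thick (inner wall face outwards), the rim is 14 mm high (31 to 45 mm above the underside): pinch it from above
- rim_side (a point): the same, middle of the long side away from the lip, at (0, -81, 45) mm in the tray frame
- lip_corner (a point): the lip corner inside: middle of the cut, on top of the inner floor, at (90, 60, 3) mm in the tray frame. The cut takes 30 mm off each inner wall; there the wall is 34 mm high, and the lip slopes out 17 mm to a height of 46 mm
- lip_foot (a point): underside of the lip corner: middle of the cut's straight bottom edge (46 mm long), at (92, 62, 0) mm in the tray frame; the tray can be tipped about this edge while it stays on the bench
- far_foot (a point): underside of the corner diagonally across from the lip, at (-108, -78, 0) mm in the tray frame
- long_foot (a point): underside of the corner at the other end of the lip's long wall, at (-108, 78, 0) mm in the tray frame
- short_foot (a point): underside of the corner at the other end of the lip's short wall, at (108, -78, 0) mm in the tray frame
- stopper0_mid (a point): middle (on the axis within 2 mm) of a loose white PTFE taper stopper, 14 g, lying in the tray: octagonal head 20 mm across and 10 mm long, tapered plug 14.5 to 12 mm, 33 mm long overall. Slippery: it slides on the floor once the tray is tipped 8 to 12 degrees, along a wall from about 20; 25 to 35 packs them well into the corner
- stopper1_mid (a point): the same on the second stopper
- stopper2_mid (a point): the same on the third stopper
- stopper3_mid (a point): the same on the fourth stopper
- beaker: bystander: empty glass beaker, 66 mm across, 85 mm high; origin under its centre
- jar: bystander: amber glass jar with screw cap, 68 mm across, 115 mm high; origin under its centre
- tweezers: bystander: steel tweezers lying flat, 125 mm long, 9 mm high; origin under the middle
- vessel_lid: bystander: flat round white lid of a titration vessel with five sockets, 92 mm across, 21 mm high; origin under its centre
There are look-alikes about, which are no part of the job. What is shaped like the part that bears stopper0_mid but green or yellow is not meant.

How it is judged:
On the way:
1. the tray is gripped and the corner opposite the lip is raised more than 25 mm while the lip corner stays within 15 mm of the bench (contact force between the fingers and tray above 10 N and height (world z) of far_foot above 0.025 m and height (world z) of lip_foot below 0.015 m), for 0.1 s.
At the end, for the whole second after the job is handed in: Gripper holding the tray, all still: tray tipped 12 to 50 degrees, underside of its lip corner under 15 mm, neighbouring corners over 22 mm and opposite corner over 45 mm above the bench; middle of every stopper within 100 mm of the lip corner; tray leaning on none of the bystanders (distance between each of stopper0_mid, stopper1_mid, stopper2_mid, stopper3_mid and lip_corner below 0.1 m and angle between tray's own z axis and vertical between 0.21 and 0.87 rad and height (world z) of lip_foot below 0.015 m and height (world z) of each of long_foot, short_foot above 0.022 m and height (world z) of far_foot above 0.045 m and contact force between the fingers and tray above 10 N and contact force between tray and beaker below 0.3 N and contact force between tray and jar below 0.3 N and contact force between tray and tweezers below 0.3 N and contact force between tray and vessel_lid below 0.3 N and linear speed of tray below 0.02 m/s and linear speed of each of stopper0, stopper1, stopper2, stopper3 below 0.03 m/s); the arm keeps its last pose, push and grip.
It fails at once if the gripper touches a stopper with more than 0.5 N (contact force between any of the fingers, the arm and stopper0 above 0.5 N or contact force between any of the fingers, the arm and stopper1 above 0.5 N or contact force between any of the fingers, the arm and stopper2 above 0.5 N or contact force between any of the fingers, the arm and stopper3 above 0.5 N).
It fails at once if the beaker, jar, tweezers or vessel lid is moved more than 20 mm (distance of any of beaker, jar, tweezers, vessel_lid from where it was at the start of the episode above 0.02 m).
It also fails if it takes over 38 s, if anything falls off the work surface, if the arm or the gripper's body presses on something with over 40 N, if the wrist force passes 120 N, or if a joint passes its speed limit or range.

## Working session

There is one attempt and no reset: what is moved stays moved. The work goes in short steps, Python scripts to look and compute and a tool call to move; the robot and the scene stay as the last step left them, time stands still between calls to the robot, and variables do not carry over. Pictures are saved under pics/ and viewed, and the job is handed in when it is done.

Besides the shell and the picture viewer there is one more tool, called as a command line: name --argument value ..., lists and objects as JSON in quotes. apply_moves: Moves the arm, as the interface text tells. Its arguments: {"type":"object","properties":{"motion":{"type":"array","items":{"type":"array"}}},"required":["motion"]}

```bash
mkdir -p pics
python3 - <<'E'
from workcell import monitor, optics
import cv2,numpy as np
print(monitor.sense())
for n in("side","top"):
    d=optics.get_image(n); print(n,d["fx"],d["fy"],d["cx"],d["cy"],np.round(d["extrinsics"],4).tolist(),d.keys())
    np.savez(f"{n}0.npz",**d)
    cv2.imwrite(f"pics/{n}0.png",cv2.resize(d["frame"][:,:,::-1],(800,600),interpolation=cv2.INTER_CUBIC))
E
```

```text
{'time_s': 0.0, 'joint_positions': array([-1.06743304e+00,  3.85526846e-01,  6.62961678e-03, -5.17554475e-04,
       -1.19400173e+00, -2.58617756e-01]), 'qvel': array([-0.00065531,  0.00093102, -0.00173512,  0.00082925,  0.00158475,
       -0.0003713 ]), 'joint_torque': array([ 6.36497771e-04, -3.92287624e+01,  1.88400722e+01,  4.18620050e+00,
       -4.62281474e-03,  9.92254769e-06]), 'tcp_pos': array([ 0.15137734, -0.6059462 ,  0.30283808]), 'eef_rot': array([-1.21972744e-01,  9.92532864e-01,  1.06536859e-03, -1.67643959e-04]), 'ft_force': array([0.50281359, 0.12693412, 0.78578803]), 'ft_torque': array([ 0.00812242, -0.03441452,  0.01043933]), 'grip_width': 1.0020087037005738}
side 430.9970936188312 430.9970936188312 254.84432187193477 187.71433625930848 [[-0.7226, 0.4553, -0.5201, -0.0285], [-0.6912, -0.4731, 0.5463, 0.5621], [0.0027, 0.7542, 0.6566, 0.7305], [0.0, 0.0, 0.0, 1.0]] dict_keys(['frame', 'fx', 'fy', 'cx', 'cy', 'extrinsics'])
top 364.876331521713 364.876331521713 259.1301998907999 191.2741157264152 [[0.076, 0.9769, -0.1999, 0.2712], [-0.9971, 0.0755, -0.0103, -0.0261], [0.005, 0.2001, 0.9798, 1.2237], [0.0, 0.0, 0.0, 1.0]] dict_keys(['frame', 'fx', 'fy', 'cx', 'cy', 'extrinsics'])
```

View pics/top0.png

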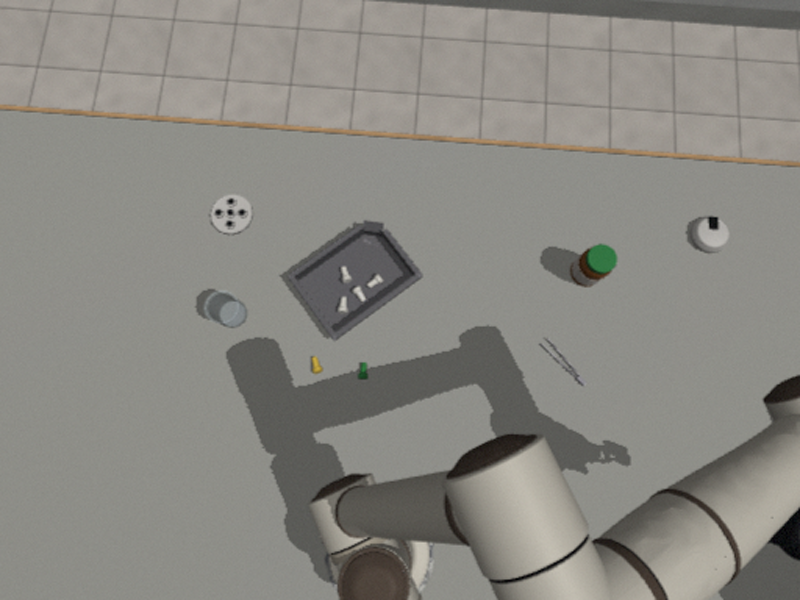

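View pics/side0.png

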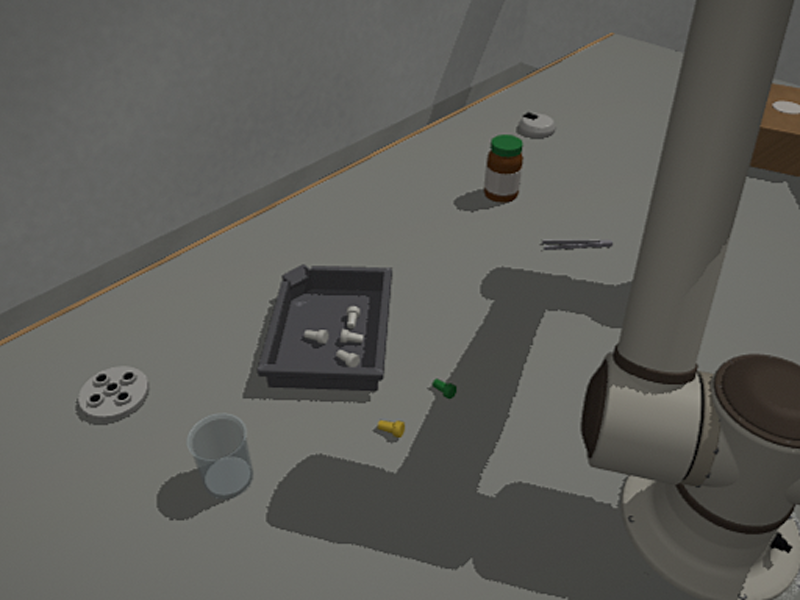

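Top view (800x600): the tray is centred near (352,280), with the lip at its upper corner (372,226) and the far corner at (333,337). The four white stoppers lie inside. The beaker is at (225,310), the lid at (232,214), and the jar and tweezers are on the right. I'll crop in to get the rim corners.

```bash
cat > h.py <<'E'
import numpy as np,cv2
def load(n): return dict(np.load(n))
def ray(d,u,v):
    E=d["extrinsics"]; c=np.array([(u-d["cx"])/d["fx"],-(v-d["cy"])/d["fy"],-1.0])
    return E[:3,3],E[:3,:3]@c
def onz(d,u,v,z):
    o,r=ray(d,u,v); return o+r*(z-o[2])/r[2]
def proj(d,p):
    E=d["extrinsics"]; c=E[:3,:3].T@(np.asarray(p)-E[:3,3])
    return np.array([d["cx"]+d["fx"]*c[0]/-c[2], d["cy"]-d["fy"]*c[1]/-c[2]])
def crop(d,u0,v0,w,h,s,name,pts=()):
    im=cv2.resize(d["frame"][v0:v0+h,u0:u0+w,::-1],(w*s,h*s),interpolation=cv2.INTER_CUBIC)
    im=cv2.convertScaleAbs(im,alpha=1.6)
    for p in pts:
        q=proj(d,p); cv2.circle(im,(int((q[0]-u0+.5)*s),int((q[1]-v0+.5)*s)),3,(0,0,255),1)
    cv2.imwrite("pics/"+name,im)
E
python3 - <<'E'
from h import *
d=load("top0.npz"); crop(d,170,130,110,95,6,"ct.png")
d=load("side0.npz"); crop(d,150,160,115,95,6,"cs.png")
E
```

```text
(no output)
```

View pics/ct.png

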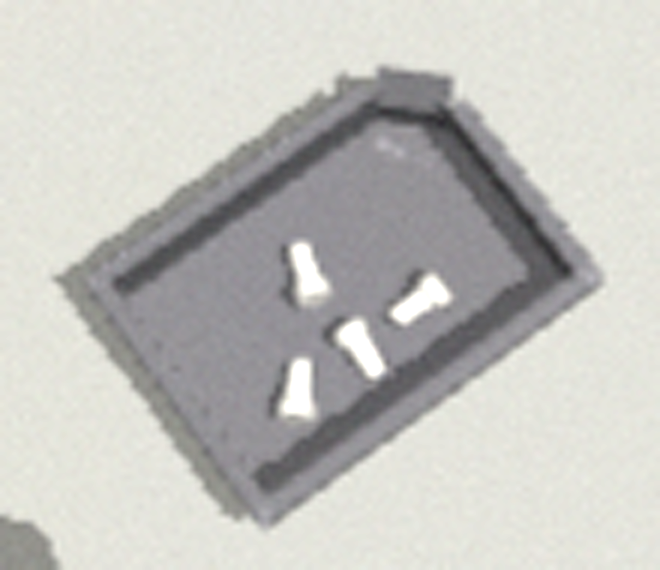

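View pics/cs.png

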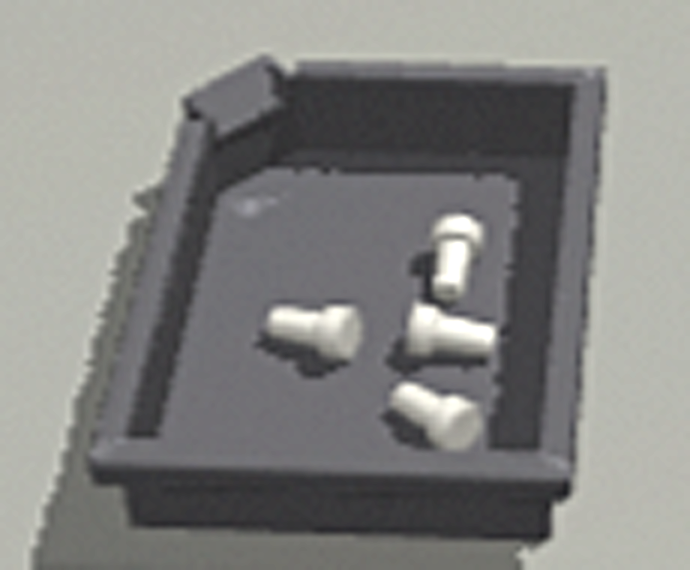

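The top crop shows rim corners near (88,272) long, (266,522) far and (602,283) short. The side crop shows them near (91,455) long, (572,465) far and (604,68) short. Next I fit the tray pose.

```bash
cat > fit.py <<'E'
from h import *
T=load("top0.npz");S=load("side0.npz")
M=np.array([[-117,87],[-117,-87],[117,-87]])/1000
t=[(88,272),(266,522),(602,283)]; s=[(91,455),(572,465),(604,68)]
P=np.array([onz(T,170+a/6-.5,130+b/6-.5,.045)[:2] for a,b in t])
Q=np.array([onz(S,150+a/6-.5,160+b/6-.5,.045)[:2] for a,b in s])
print(P,Q)
def kab(M,P):
    m,p=M.mean(0),P.mean(0);H=(M-m).T@(P-p);a=np.arctan2(H[0,1]-H[1,0],H[0,0]+H[1,1])
    R=np.array([[np.cos(a),-np.sin(a)],[np.sin(a),np.cos(a)]]);t=p-R@m
    return a,t,np.abs(M@R.T+t-P).max()
print(kab(M,P),kab(M,Q)); a,t,e=kab(np.vstack([M,M]),np.vstack([P,Q])); print(a,t,e)
R=np.array([[np.cos(a),-np.sin(a)],[np.sin(a),np.cos(a)]])
W=lambda x,y,z:np.r_[R@[x/1e3,y/1e3]+t,z/1e3]
for n,p in dict(g=(-111,-55,45),end=(-111,0,45),lip=(92,62,0),far=(-108,-78,0)).items(): print(n,W(*p).round(4))
pts=[W(x,y,45) for x,y in[(-117,87),(-117,-87),(117,-87),(-105,75),(-105,-75),(105,-75),(-111,-55)]]+[W(92,62,0),W(90,60,3)]
crop(T,170,130,110,95,6,"ct2.png",pts);crop(S,150,160,115,95,6,"cs2.png",pts)
E
python3 fit.py; python3 -c "
import cv2,numpy as np
a=cv2.imread('pics/ct2.png');b=cv2.imread('pics/cs2.png')
a=cv2.resize(a,(400,345));b=cv2.resize(b,(400,330));b=np.vstack([b,np.zeros((15,400,3),np.uint8)]);cv2.imwrite('pics/c2.png',np.hstack([a,b]))"
```

```text
[[ 0.54810493  0.23896687]
 [ 0.41693351  0.12665194]
 [ 0.56385277 -0.04543988]] [[ 0.5462766   0.23868702]
 [ 0.41876296  0.12280378]
 [ 0.5680078  -0.04707048]]
(np.float64(-0.8698585441573216), array([0.55694575, 0.09562414]), np.float64(0.004461103168899867)) (np.float64(-0.8497152157316633), array([0.55854515, 0.09465988]), np.float64(0.003584597392653252))
-0.8597746832198889 [0.55774799 0.09514205] 0.00484535606483983
g [0.4436 0.1434 0.045 ]
end [0.4853 0.1792 0.045 ]
lip [0.6648 0.0659 0.    ]
far [0.4282 0.1261 0.    ]
```

View pics/c2.png

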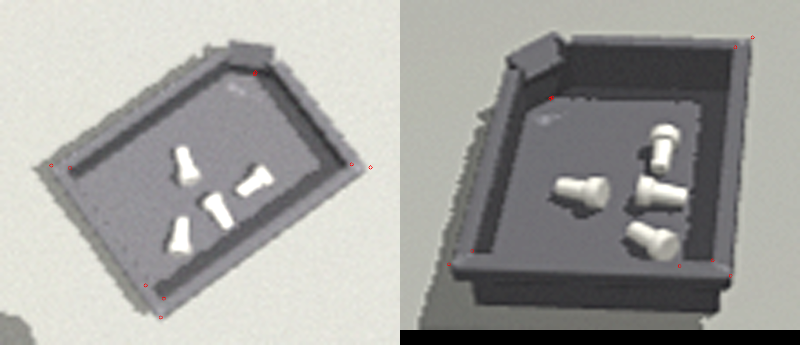

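The fitted tray pose is centre (0.558, 0.095) with yaw −0.86. Plan: pinch the short side near the far corner, tray (-111,-55), which is world (0.444, 0.143). Only the top few mm of the rim go between the fingertips, so the tray can pivot in the pinch. A pinch there and the lip edge carry the tray stably along the diagonal.

apply_moves --motion '[[0.1,[0.02,0.0306,0],0.0466],[0.1,[0.02,0.0306,0],0.0466],[0.1,[0.02,0.0306,0],0.0466],[0.1,[0.02,0.0306,0],0.0466],[0.1,[0.02,0.0306,0],0.0466],[0.1,[0.02,0.0306,0],0.0466],[0.1,[0.02,0.0306,0],0.0466],[0.1,[0.02,0.0306,0],0.0466],[0.1,[0.02,0.0306,0],0.0466],[0.1,[0.02,0.0306,0],0.0466]]'

```text
time_s: 0.93
tcp_pos: [0.3516, -0.2897, 0.2958]
eef_rot: [-0.351, 0.936, 0.005, -0.003]
ft_force: [0.5, -0.3, 0.6]
grip_width: 0.549
```

apply_moves --motion '[[0.1,[0.0077,0.036,0],0],[0.1,[0.0077,0.036,0],0],[0.1,[0.0077,0.036,0],0],[0.1,[0.0077,0.036,0],0],[0.1,[0.0077,0.036,0],0],[0.1,[0.0077,0.036,0],0],[0.1,[0.0077,0.036,0],0],[0.1,[0.0077,0.036,0],0],[0.1,[0.0077,0.036,0],0],[0.1,[0.0077,0.036,0],0],[0.1,[0.0077,0.036,-0.005],0],[0.1,[0.0077,0.03,-0.01],0],[0.1,[0,0,0],0]]'

```text
time_s: 2.02
tcp_pos: [0.4442, 0.1631, 0.2789]
eef_rot: [-0.356, 0.935, 0.006, -0.002]
ft_force: [0.2, 1.1, -0.4]
grip_width: 0.548
```

apply_moves --motion '[[0.1,[0,-0.02,-0.03],-0.017],[0.1,[0,0,-0.035],0],[0.1,[0,0,-0.035],0],[0.1,[0,0,-0.025],0],[0.1,[0,0,0],0]]'

```text
time_s: 2.43
tcp_pos: [0.4441, 0.1447, 0.151]
eef_rot: [-0.35, 0.937, 0.007, 0.0]
ft_force: [-1.1, -0.2, -0.2]
grip_width: 0.547
```

```bash
cat > look.py <<'E'
import sys
from workcell import monitor, optics
from h import *
k=sys.argv[1]; d={}
for n in("top","side"):
    d[n]=optics.get_image(n); np.savez(f"{n}{k}.npz",**d[n])
s=monitor.sense(); print({q:np.round(s[q],4).tolist() for q in("time_s","tcp_pos","eef_rot","ft_force","grip_width")})
p=s["tcp_pos"]; pts=[p+[0,0,-.073]]
crop(d["top"],160,120,125,125,3,"a.png",pts);crop(d["side"],130,120,140,125,3,"b.png",pts)
cv2.imwrite(f"pics/v{k}.png",np.hstack([cv2.imread("pics/a.png"),cv2.imread("pics/b.png")]))
E
python3 look.py 1
```

```text
{'time_s': 2.5333, 'tcp_pos': [0.4465, 0.1461, 0.1549], 'eef_rot': [-0.3508, 0.9364, 0.0072, 0.0041], 'ft_force': [0.0361, 0.2652, 0.4619], 'grip_width': 0.5499}
```

View pics/v1.png

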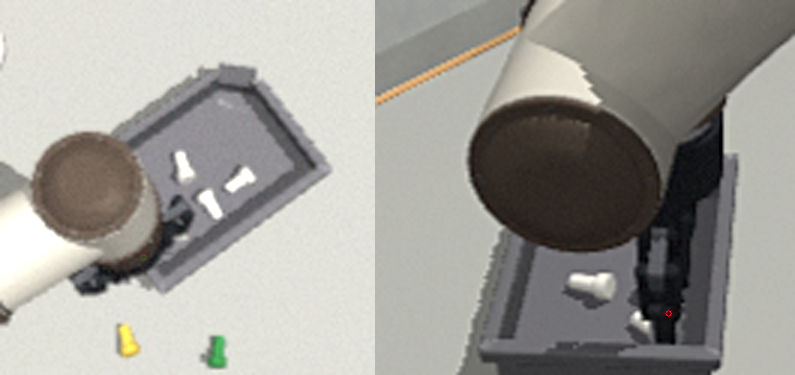

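apply_moves --motion '[[0.1,[-0.003,-0.003,-0.02],0],[0.1,[0,0,-0.015],0],[0.1,[0,0,-0.007],0],[0.1,[0,0,0],0],[0.1,[0,0,0],0]]'

```text
time_s: 2.95
tcp_pos: [0.4494, 0.1463, 0.1214]
eef_rot: [-0.352, 0.936, 0.009, 0.014]
ft_force: [0.3, 0.5, -0.0]
grip_width: 0.548
```

```bash
python3 look.py 2
```

```text
{'time_s': 3.05, 'tcp_pos': [0.4493, 0.1464, 0.1214], 'eef_rot': [-0.3519, 0.9359, 0.0092, 0.0144], 'ft_force': [0.1428, 0.8095, -0.0323], 'grip_width': 0.5451}
```

View pics/v2.png

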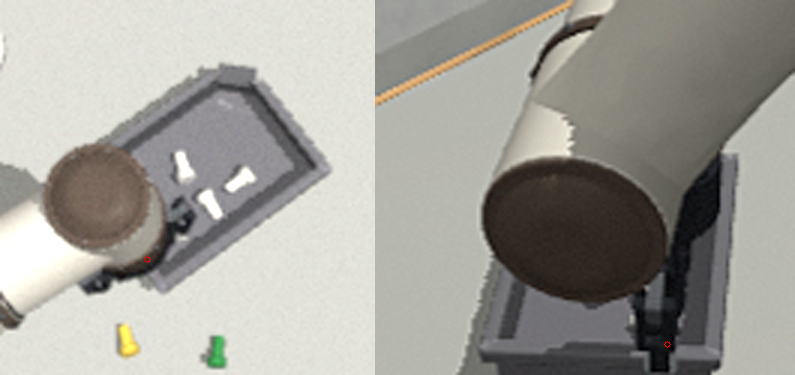

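Run:
```python
from workcell import monitor
s=monitor.sense();print(s["joint_positions"].round(3),s["tcp_pos"].round(4))
from scipy.spatial.transform import Rotation as R
print(R.from_quat(s["eef_rot"]).as_matrix().round(3))
```

```text
[ 0.655  0.352 -0.598 -0.017 -0.588 -1.493] [0.4493 0.1464 0.1214]
[[-0.752 -0.659  0.02 ]
 [-0.658  0.752  0.027]
 [-0.033  0.007 -0.999]]
```

apply_moves --motion '[[0.1,[-0.003,-0.003,-0.008],0],[0.1,[0,0,-0.003],0],[0.1,[0,0,0],0],[-1,[0,0,0],0],[-1,[0,0,0],0],[-1,[0,0,0],0],[-1,[0,0,0],0],[-1,[0,0,0],0],[-1,[0,0,0],0]]'

```text
time_s: 3.8
tcp_pos: [0.4468, 0.1438, 0.1121]
eef_rot: [-0.352, 0.936, 0.01, 0.017]
ft_force: [-0.5, -0.4, 0.2]
grip_width: 0.113
```

```bash
python3 look.py 3
```

```text
{'time_s': 3.9, 'tcp_pos': [0.4468, 0.1438, 0.1121], 'eef_rot': [-0.3524, 0.9357, 0.0097, 0.0166], 'ft_force': [-1.9334, -0.2571, 0.9947], 'grip_width': 0.1163}
```

View pics/v3.png

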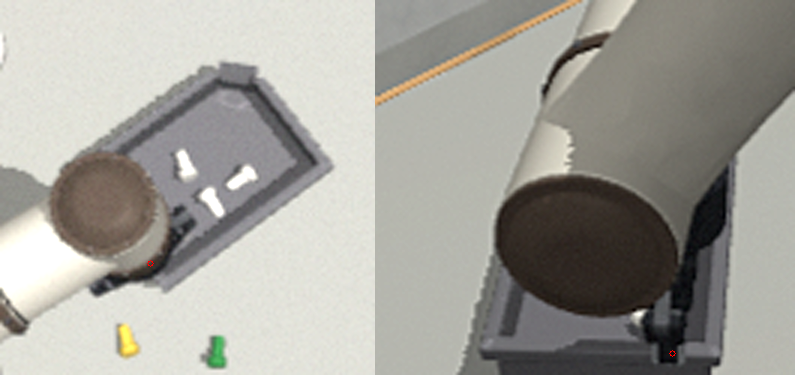

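The rim is gripped (width 0.116, about 10–12 mm). Next is a small arc lift about the lip edge, to see whether the tray pivots in the pinch.

apply_moves --motion '[[-1,[0.001,0,0.004],0],[-1,[0.001,0,0.004],0],[-1,[0.001,0,0.004],0],[-1,[0.001,0,0.004],0],[-1,[0.001,0,0.004],0],[-1,[0.001,0,0.004],0],[-1,[0.001,0,0.004],0],[-1,[0.001,0,0.004],0]]'

```text
time_s: 4.57
tcp_pos: [0.4531, 0.1423, 0.1448]
eef_rot: [-0.351, 0.936, 0.009, 0.013]
ft_force: [0.2, 0.4, -3.5]
grip_width: 0.112
```

```bash
python3 look.py 4
```

```text
{'time_s': 4.6667, 'tcp_pos': [0.4537, 0.1427, 0.1453], 'eef_rot': [-0.3512, 0.9362, 0.0097, 0.0138], 'ft_force': [-0.3054, 0.6837, -2.8416], 'grip_width': 0.1072}
```

View pics/v4.png

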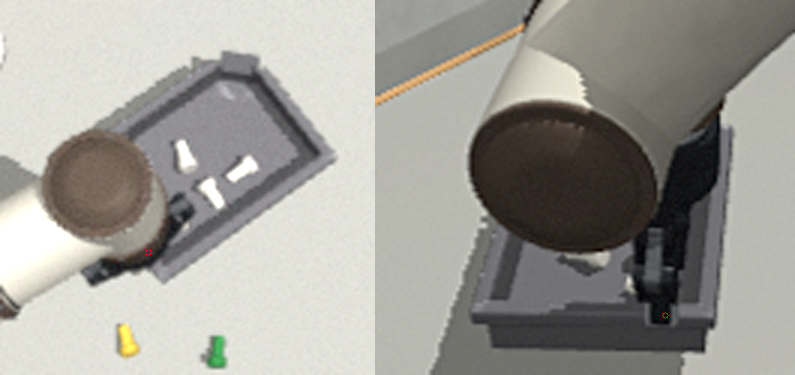

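The full ~3 N hangs on the gripper, so the tray came up flat and the rim isn't pivoting in a tight pinch. I'll set it down and regrip slightly deeper. Then I'll lift and ease the jaws open by a millimetre or two, so the tray sags towards the lip and wedges between the pads.

apply_moves --motion '[[-1,[-0.002,0,-0.008],0],[-1,[-0.002,0,-0.008],0],[-1,[-0.002,0,-0.008],0],[-1,[-0.001,0,-0.006],0],[-1,[0,0,-0.002],0],[-0.55,[0,0,0],0],[-0.55,[0,0,0],0],[-0.55,[0,0,0],0]]'

```text
time_s: 5.33
tcp_pos: [0.447, 0.1436, 0.1118]
eef_rot: [-0.353, 0.935, 0.009, 0.015]
ft_force: [0.1, -0.4, -0.0]
grip_width: 0.223
```

```bash
python3 look.py 5
```

```text
{'time_s': 5.4333, 'tcp_pos': [0.4469, 0.1435, 0.1118], 'eef_rot': [-0.3531, 0.9354, 0.0092, 0.0152], 'ft_force': [-0.0551, 0.1103, 0.002], 'grip_width': 0.2288}
```

View pics/v5.png

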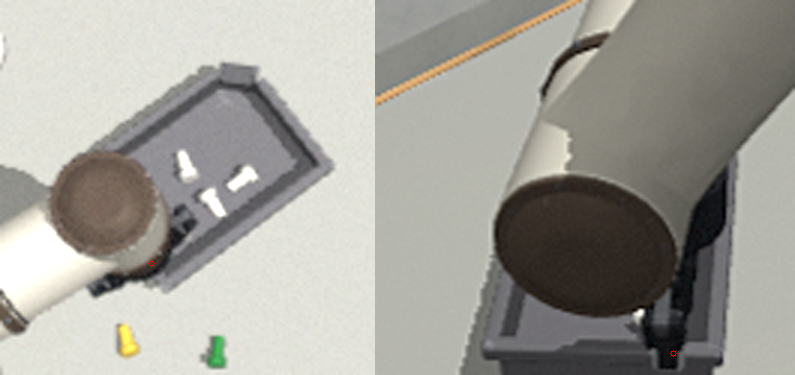

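apply_moves --motion '[[-0.55,[0,0,-0.004],0],[-0.55,[0,0,-0.002],0],[-1,[0,0,0],0],[-1,[0,0,0],0],[-1,[0,0,0],0],[-1,[0.001,0,0.006],0],[-1,[0.001,0,0.006],0],[-1,[0.001,0,0.006],0],[-1,[0.001,0,0.006],0],[-1,[0.001,0,0.006],0],[-1,[0,0,0],0],[-0.78,[0,0,0],0],[-0.78,[0,0,0],0],[-0.76,[0,0,0],0],[-0.76,[0,0,0],0]]'

```text
time_s: 6.68
tcp_pos: [0.4503, 0.142, 0.1369]
eef_rot: [-0.352, 0.936, 0.009, 0.012]
ft_force: [0.2, -0.1, -2.7]
grip_width: 0.12
```

```bash
python3 look.py 6
```

```text
{'time_s': 6.7833, 'tcp_pos': [0.4503, 0.142, 0.1368], 'eef_rot': [-0.3519, 0.9359, 0.0091, 0.0123], 'ft_force': [0.032, 0.6321, -2.8827], 'grip_width': 0.12}
```

View pics/v6.png

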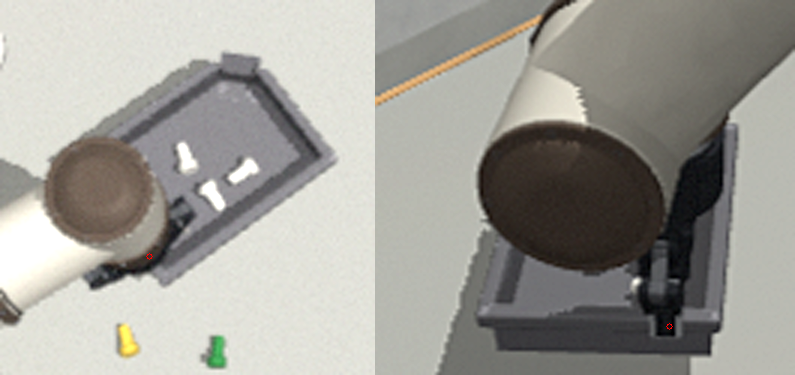

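apply_moves --motion '[[-0.75,[0,0,0],0],[-0.75,[0,0,0],0],[-0.74,[0,0,0],0],[-0.74,[0,0,0],0]]'

```text
time_s: 7.12
tcp_pos: [0.45, 0.1419, 0.1362]
eef_rot: [-0.352, 0.936, 0.009, 0.012]
ft_force: [0.0, -0.5, -3.1]
grip_width: 0.131
```

apply_moves --motion '[[-0.73,[0,0,0],0],[-0.73,[0,0,0],0],[-0.72,[0,0,0],0],[-0.72,[0,0,0],0]]'

```text
time_s: 7.45
tcp_pos: [0.45, 0.142, 0.1361]
eef_rot: [-0.352, 0.936, 0.009, 0.012]
ft_force: [-1.0, 0.7, -1.6]
grip_width: 0.137
```

```bash
python3 look.py 7
```

```text
{'time_s': 7.55, 'tcp_pos': [0.4501, 0.142, 0.1362], 'eef_rot': [-0.3519, 0.9359, 0.0089, 0.0116], 'ft_force': [0.9321, -0.3495, -2.9945], 'grip_width': 0.1443}
```

View pics/v7.png

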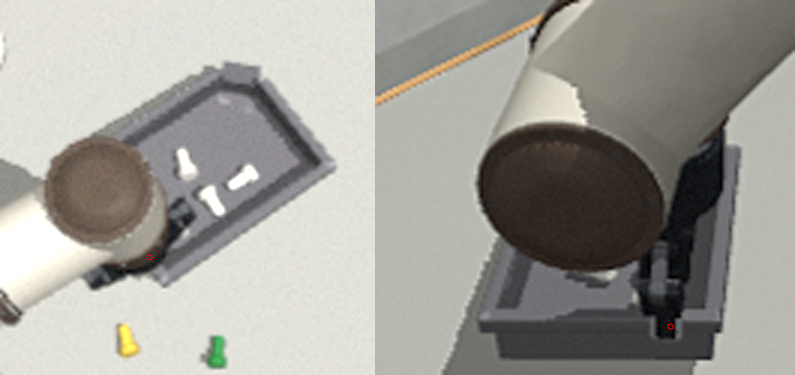

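The tray is now sagging towards the lip in the wedged pinch: the lip is back at its bench position (240,70) in the left panel. I'll lift along the arc while easing the jaws a little more.

apply_moves --motion '[[-0.72,[0.001,0,0.004],0],[-0.71,[0.001,0,0.004],0],[-0.71,[0.001,0,0.004],0],[-0.7,[0.001,0,0.004],0],[-0.7,[0.001,0,0.004],0],[-0.69,[0,0,0],0],[-0.69,[0,0,0],0]]'

```text
time_s: 8.13
tcp_pos: [0.4562, 0.1422, 0.1593]
eef_rot: [-0.352, 0.936, 0.009, 0.013]
ft_force: [0.2, -0.6, -2.7]
grip_width: 0.154
```

```bash
python3 look.py 8
```

```text
{'time_s': 8.2333, 'tcp_pos': [0.4561, 0.1422, 0.1591], 'eef_rot': [-0.352, 0.9359, 0.009, 0.0125], 'ft_force': [0.0063, -0.4285, -2.0561], 'grip_width': 0.1568}
```

View pics/v8.png

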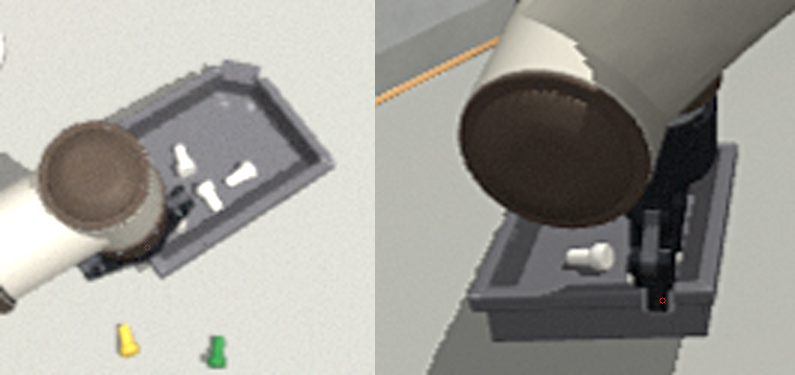

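```bash
cat > big.py <<'E'
import sys
from h import *
k=sys.argv[1]
T=load(f"top{k}.npz");S=load(f"side{k}.npz")
crop(T,170,125,110,95,7,f"T{k}.png");crop(S,150,150,115,95,6,f"S{k}.png")
E
python3 big.py 8
```

```text
(no output)
```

View pics/T8.png

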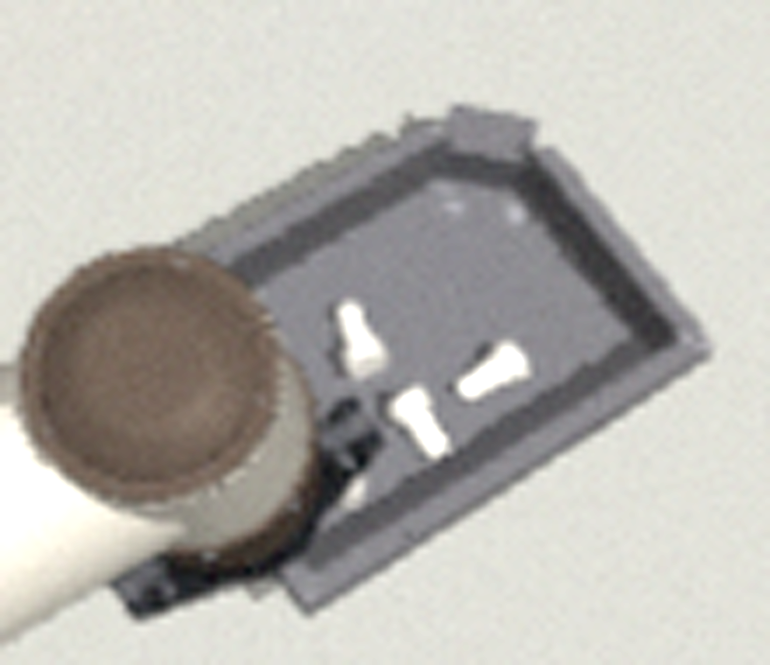

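View pics/S8.png

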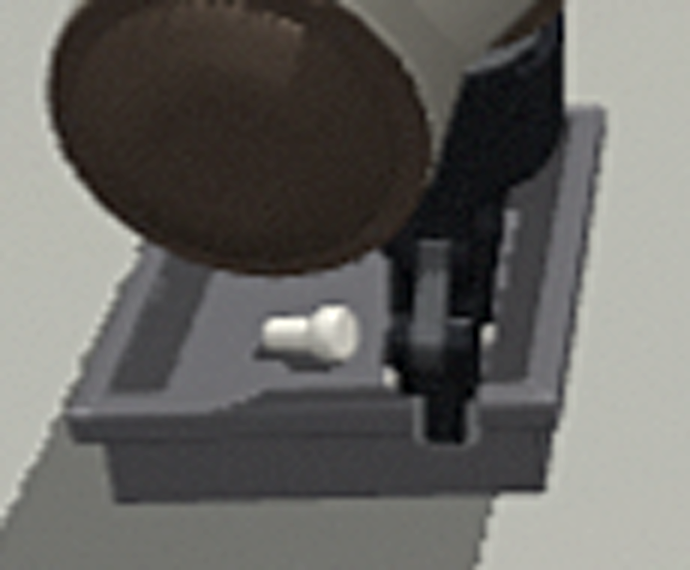

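```bash
cat > pose.py <<'E'
from h import *
from scipy.optimize import least_squares
from scipy.spatial.transform import Rotation as R
def solve(k,tp,sp,to=(170,125,7),so=(150,150,6)):
    T=load(f"top{k}.npz");S=load(f"side{k}.npz")
    obs=[(T,m,(to[0]+a/to[2]-.5,to[1]+b/to[2]-.5)) for m,(a,b) in tp]+[(S,m,(so[0]+a/so[2]-.5,so[1]+b/so[2]-.5)) for m,(a,b) in sp]
    f=lambda x:np.concatenate([proj(d,R.from_rotvec(x[:3]).apply(np.array(m)/1e3)+x[3:])-uv for d,m,uv in obs])
    r=least_squares(f,[0,0,-.86,.558,.095,.02],loss="soft_l1")
    Rm=R.from_rotvec(r.x[:3]); print("res px",np.round(f(r.x),1)); 
    M=Rm.as_matrix(); print("tilt deg",np.degrees(np.arccos(M[2,2])).round(1),"xdip",np.degrees(np.arcsin(-M[2,0])).round(1),"ydip",np.degrees(np.arcsin(-M[2,1])).round(1))
    W=lambda p:Rm.apply(np.array(p)/1e3)+r.x[3:]
    for n,p in dict(lip=(92,62,0),longf=(-108,78,0),short=(108,-78,0),far=(-108,-78,0),grip=(-111,-55,45)).items(): print(n,W(p).round(4))
    return W,Rm,r.x
SH,FA,LO=(117,-87,45),(-117,-87,45),(-117,87,45); lf,ff=(-108,78,0),(-108,-78,0)
E
python3 - <<'E'
from pose import *
solve(8,[(SH,(708,350)),(FA,(312,613))],[(LO,(68,412)),(SH,(604,108)),(lf,(115,502)),(ff,(545,490)),(FA,(555,402))])
E
```

```text
res px [ 1.2 -0.5 -0.7 -0.3 -0.8 -0.2  0.1  0.1 -0.   0.3  0.2  0.8  0.9 -0.4]
tilt deg 13.8 xdip 13.1 ydip 4.3
lip [0.6584 0.0708 0.0015]
longf [0.5441 0.2297 0.0456]
short [ 0.5638 -0.0334  0.0084]
far [0.4274 0.1268 0.0573]
grip [0.4519 0.1387 0.1   ]
```

Estimate: tilt 13.8°, x-dip 13.1°, y-dip 4.3°, lip on the bench. It needs more roll towards the lip's long wall, so I'll lift further at constant opening.

apply_moves --motion '[[-0.69,[0.001,0,0.004],0],[-0.69,[0.001,0,0.004],0],[-0.69,[0.001,0,0.004],0],[-0.69,[0.001,0,0.004],0],[-0.69,[0.001,0,0.004],0],[-0.69,[0,0,0],0],[-0.69,[0,0,0],0]]'

```text
time_s: 8.82
tcp_pos: [0.4611, 0.1419, 0.1806]
eef_rot: [-0.352, 0.936, 0.009, 0.012]
ft_force: [0.3, -0.1, -2.3]
grip_width: 0.16
```

```bash
python3 look.py 9; python3 big.py 9
```

```text
{'time_s': 8.9167, 'tcp_pos': [0.461, 0.1419, 0.1804], 'eef_rot': [-0.352, 0.9359, 0.0089, 0.0115], 'ft_force': [0.8938, -0.0675, -2.6826], 'grip_width': 0.1546}
```

View pics/T9.png

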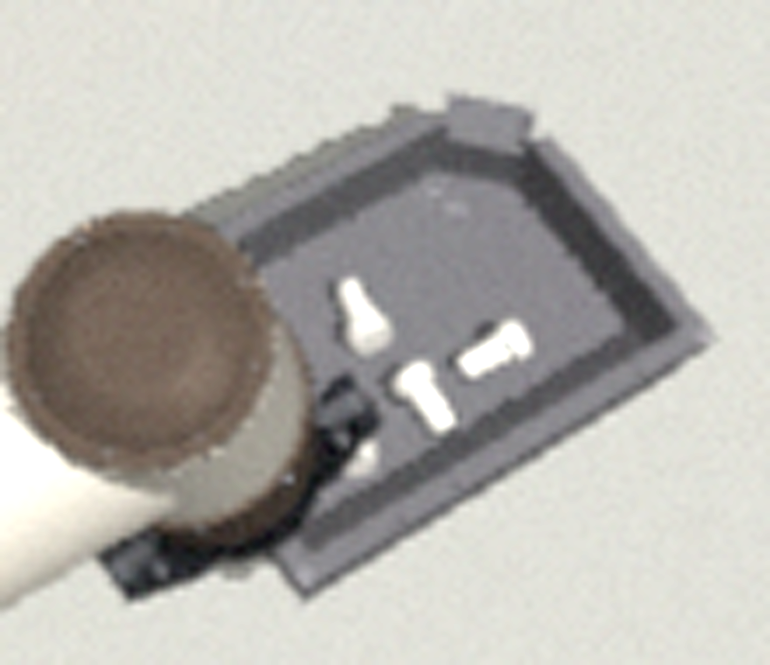

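View pics/S9.png

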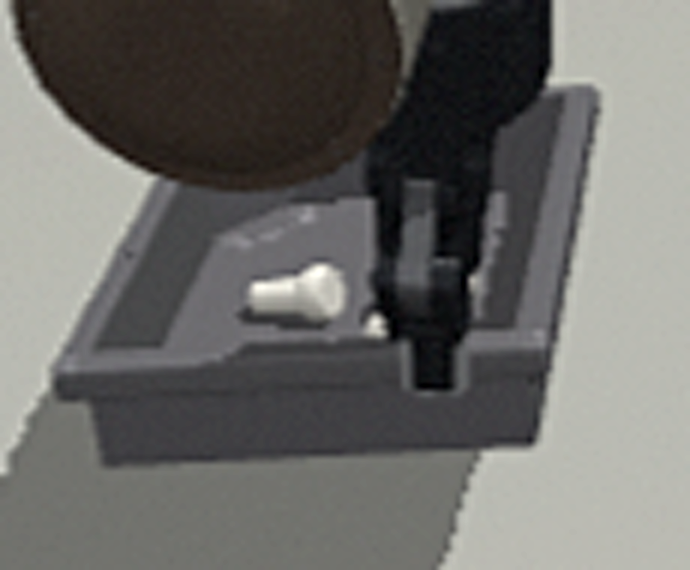

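Run:
```python
from pose import *
solve(9,[(SH,(712,340)),(FA,(305,600))],[(LO,(55,374)),(SH,(597,90)),(lf,(103,466)),(ff,(535,445)),(FA,(545,350))])
```

```text
res px [ 0.4 -0.4 -0.4 -1.  -1.  -0.5  0.3 -0.  -0.1  0.6  0.6  1.   0.8 -0.3]
tilt deg 17.0 xdip 16.0 ydip 5.6
lip [0.6576 0.0736 0.0098]
longf [0.5455 0.2312 0.0633]
short [ 0.5636 -0.0309  0.0191]
far [0.4297 0.1278 0.0786]
grip [0.4563 0.1388 0.1202]
```

Pitch is enough (16°), but roll stays at 5.6° because the wedge friction holds it. Pinching the long side near the far corner, around tray (-85,-81), should suit better: the wedge gives the y-dip and gravity pivots the x-dip freely. I'll lower the tray and regrasp there.

apply_moves --motion '[[-0.69,[-0.001,0,-0.008],0],[-0.69,[-0.001,0,-0.008],0],[-0.69,[-0.001,0,-0.008],0],[-0.69,[-0.001,0,-0.008],0],[-0.69,[-0.001,0,-0.008],0],[-0.69,[-0.001,0,-0.008],0],[-0.69,[-0.001,0,-0.008],0],[-0.69,[-0.001,0,-0.008],0],[-0.69,[-0.001,0,-0.004],0],[-0.69,[0,0,0],0]]'

```text
time_s: 9.75
tcp_pos: [0.4547, 0.1438, 0.1186]
eef_rot: [-0.358, 0.934, 0.006, 0.015]
ft_force: [-0.3, -0.0, 0.6]
grip_width: 0.156
```

apply_moves --motion '[[-0.67,[0,0,-0.005],0],[-0.65,[0,0,-0.005],0],[-0.6,[0,0,0],0],[-0.5,[0,0,0],0],[-0.2,[0,0,0],0],[-0.2,[0,0,0],0],[-0.1,[0,0,0.02],0],[0,[0,0,0.03],0.12],[0,[0,0,0.04],0.12],[0,[-0.02,-0.01,0.04],0.12],[0,[-0.04,-0.02,0.04],0.12],[0,[-0.02,-0.01,0.02],0.12],[0,[0,0,0],0.12],[0,[0,0,0],0.12]]'

```text
time_s: 10.92
tcp_pos: [0.3871, 0.1095, 0.2961]
eef_rot: [0.722, -0.692, -0.007, -0.014]
ft_force: [-0.1, 0.7, -0.8]
grip_width: 0.499
```

```bash
python3 look.py 10; python3 big.py 10
```

```text
{'time_s': 11.0167, 'tcp_pos': [0.3875, 0.1096, 0.2955], 'eef_rot': [0.7197, -0.6941, -0.0067, -0.0128], 'ft_force': [0.3031, 0.0583, -0.1182], 'grip_width': 0.5012}
```

View pics/T10.png

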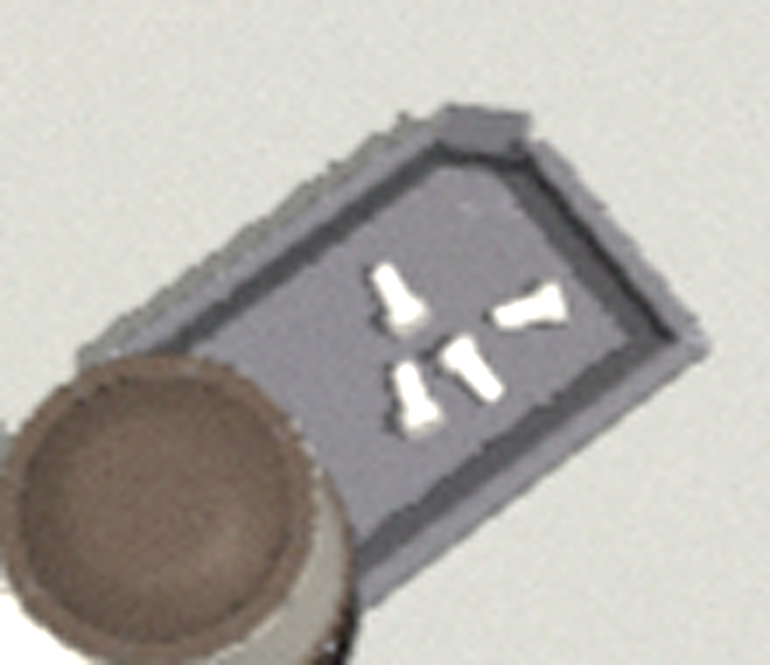

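View pics/S10.png

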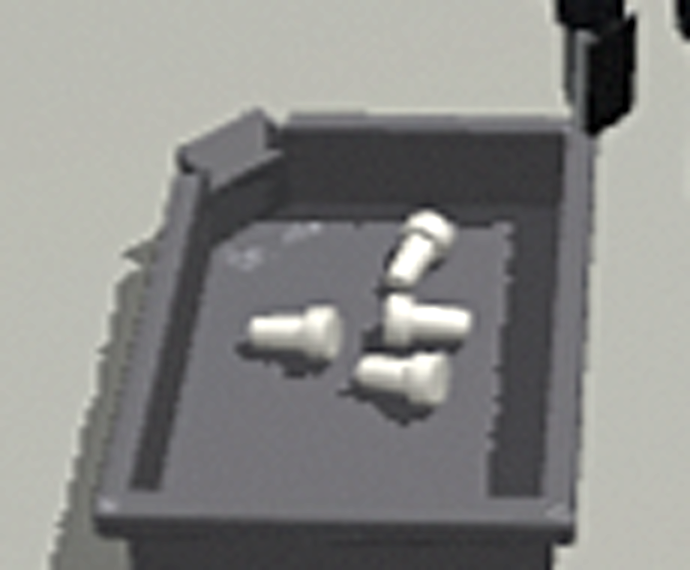

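The tray is flat again, and the stoppers have slid a little towards the lip. I'll refit its pose for the long-side grasp.

Run:
```python
from pose import *
from workcell import monitor
k=10;T=load("top10.npz");S=load("side10.npz")
P=np.array([onz(S,150+97/6-.5,150+503/6-.5,.045)[:2],onz(S,150+573/6-.5,150+520/6-.5,.045)[:2],onz(T,170+708/7-.5,125+350/7-.5,.045)[:2],onz(T,170+80/7-.5,125+357/7-.5,.045)[:2]])
M=np.array([[-117,87],[-117,-87],[117,-87],[-117,87]])/1e3
m,p=M.mean(0),P.mean(0);H=(M-m).T@(P-p);a=np.arctan2(H[0,1]-H[1,0],H[0,0]+H[1,1])
c,s=np.cos(a),np.sin(a);Rm=np.array([[c,-s],[s,c]]);t=p-Rm@m
print(a,t,(M@Rm.T+t-P).round(4).tolist())
for q in[(-85,-81),(-80,-81),(92,62)]: print(q,Rm@(np.array(q)/1e3)+t)
# stopper centroids in tray frame (z 12mm)
fr=T["frame"][125:220,170:280].astype(int); mk=(fr.min(2)>150).astype(np.uint8)
import cv2
n,l,st,ce=cv2.connectedComponentsWithStats(mk)
for i in range(1,n):
    if st[i,4]>10 and st[i,4]<200:
        w=onz(T,ce[i][0]+170,ce[i][1]+125,.012)[:2]; print(st[i,4],(Rm.T@(w-t)*1e3).round())
Q=R.from_quat(monitor.sense()["eef_rot"]).as_matrix();print(Q.round(3),np.arctan2(Q[1,1],Q[0,1]))
```

```text
-0.8382023163785663 [0.56064656 0.09557643] [[-0.0023, 0.0071], [-0.0025, 0.0035], [0.0028, -0.002], [0.0021, -0.0087]]
(-85, -81) [0.44357972 0.10459617]
(-80, -81) [0.44692372 0.10087896]
(92, 62) [0.6682696  0.06864538]
25 [16. 33.]
24 [ 65. -13.]
27 [ 23. -20.]
23 [ -7. -12.]
58 [-226.    2.]
[[ 0.036 -0.999  0.008]
 [-0.999 -0.036  0.028]
 [-0.027 -0.009 -1.   ]] -3.105522184536763
```

Run:
```python
from pose import *
T=load("top10.npz");S=load("side10.npz")
P=np.array([onz(S,150+97/6-.5,150+503/6-.5,.045)[:2],onz(S,150+573/6-.5,150+520/6-.5,.045)[:2],onz(T,170+708/7-.5,125+350/7-.5,.045)[:2]])
M=np.array([[-117,87],[-117,-87],[117,-87]])/1e3
m,p=M.mean(0),P.mean(0);H=(M-m).T@(P-p);a=np.arctan2(H[0,1]-H[1,0],H[0,0]+H[1,1])
c,s=np.cos(a),np.sin(a);Rm=np.array([[c,-s],[s,c]]);t=p-Rm@m
print(a,t,(M@Rm.T+t-P).round(4).tolist())
for q in[(-85,-81),(-80,-81),(92,62)]: print(q,Rm@(np.array(q)/1e3)+t)
```

```text
-0.8486725015343205 [0.5612335  0.09218773] [[-0.0002, 0.0039], [-0.0016, 0.0016], [0.0018, -0.0055]]
(-85, -81) [0.44426752 0.10243267]
(-80, -81) [0.44757242 0.09868065]
(92, 62) [0.66856868 0.06413135]
```

apply_moves --motion '[[0.1,[0.014,-0.002,0],0.114],[0.1,[0.014,-0.002,0],0.114],[0.1,[0.014,-0.003,-0.02],0.114],[0.1,[0.014,-0.003,-0.03],0.114],[0.1,[0,0,-0.03],0.114],[0.1,[0,0,-0.03],0.114],[0.1,[0,0,-0.03],0],[0.1,[0,0,0],0],[0.1,[0,0,0],0]]'

```text
time_s: 11.77
tcp_pos: [0.4483, 0.0994, 0.144]
eef_rot: [0.911, -0.411, -0.013, -0.008]
ft_force: [0.7, 0.0, 0.3]
grip_width: 0.549
```

```bash
python3 look.py 11; python3 big.py 11
```

```text
{'time_s': 11.8667, 'tcp_pos': [0.4484, 0.0997, 0.1452], 'eef_rot': [0.9115, -0.4111, -0.0122, -0.0088], 'ft_force': [0.3559, 0.4875, 0.7009], 'grip_width': 0.5498}
```

View pics/v11.png

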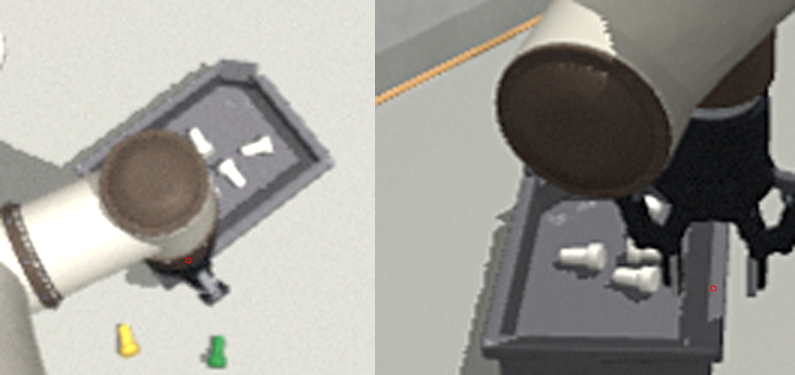

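View pics/S11.png

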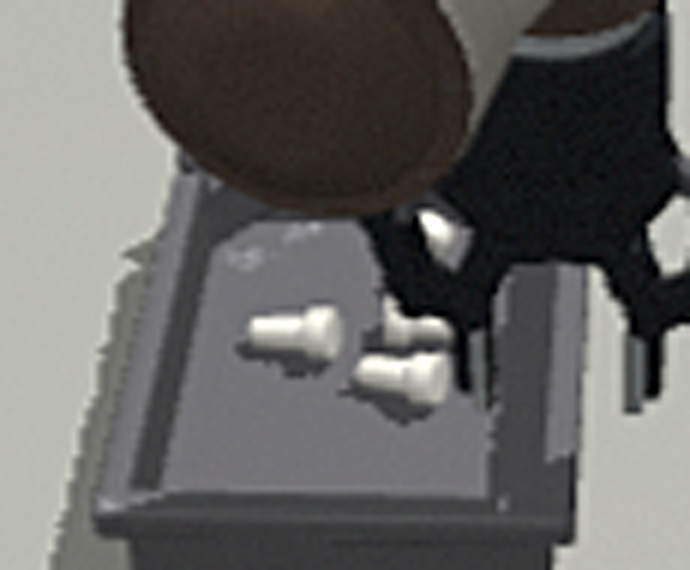

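apply_moves --motion '[[0.1,[-0.004,0,-0.02],0],[0.1,[-0.001,0,-0.013],0],[0.1,[0,0,-0.006],0],[0.1,[0,0,0],0]]'

```text
time_s: 12.2
tcp_pos: [0.448, 0.1026, 0.1123]
eef_rot: [0.911, -0.412, -0.007, -0.016]
ft_force: [-0.4, 0.3, 0.4]
grip_width: 0.548
```

```bash
python3 look.py 12; python3 big.py 12
```

```text
{'time_s': 12.3, 'tcp_pos': [0.4486, 0.1028, 0.1132], 'eef_rot': [0.9112, -0.4116, -0.0062, -0.0165], 'ft_force': [-0.0207, 0.3119, 0.4943], 'grip_width': 0.5516}
```

View pics/S12.png

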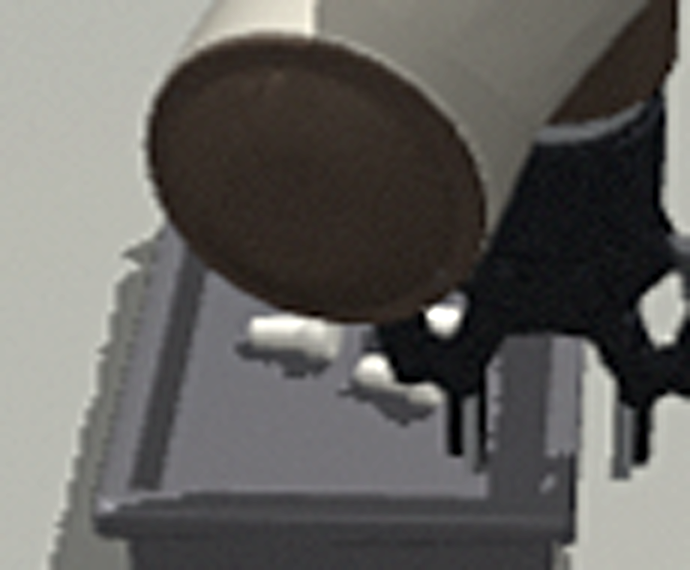

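apply_moves --motion '[[0,[-0.002,0,-0.006],0],[-0.2,[0,0,-0.002],0],[-1,[0,0,0],0],[-1,[0,0,0],0],[-1,[0,0,0],0],[-1,[0,0,0],0],[-1,[0,0,0],0],[-1,[0,0,0],0]]'

```text
time_s: 12.97
tcp_pos: [0.4474, 0.1034, 0.1077]
eef_rot: [0.911, -0.412, -0.005, -0.019]
ft_force: [-0.7, 0.7, -0.1]
grip_width: 0.115
```

apply_moves --motion '[[-1,[0.001,0,0.006],0],[-1,[0.001,0,0.006],0],[-1,[0.001,0,0.006],0],[-1,[0.001,0,0.006],0],[-1,[0,0,0.006],0],[-0.8,[0,0,0],0],[-0.78,[0,0,0],0],[-0.76,[0,0,0],0],[-0.75,[0,0,0],0],[-0.74,[0,0,0],0],[-0.73,[0,0,0],0],[-0.72,[0,0,0],0],[-0.72,[0,0,0],0]]'

```text
time_s: 14.05
tcp_pos: [0.4499, 0.1024, 0.1397]
eef_rot: [0.911, -0.413, -0.007, -0.017]
ft_force: [-1.0, 0.1, -1.3]
grip_width: 0.142
```

```bash
python3 look.py 13
```

```text
{'time_s': 14.15, 'tcp_pos': [0.4498, 0.1024, 0.1397], 'eef_rot': [0.9107, -0.4126, -0.0066, -0.0168], 'ft_force': [-1.4853, -0.403, -0.9854], 'grip_width': 0.1387}
```

View pics/v13.png

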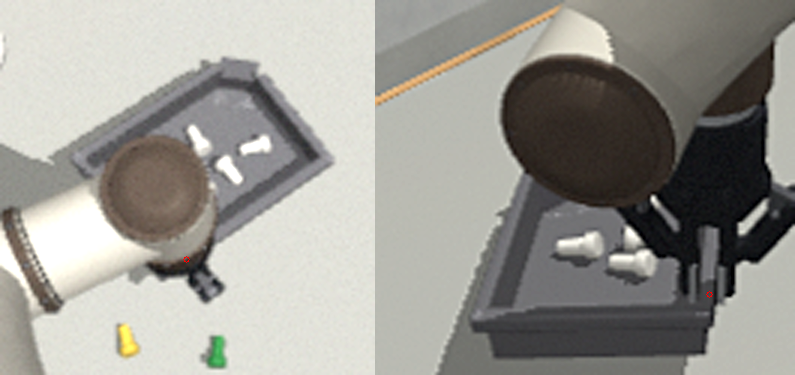

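It pivots now: the gripper carries about 1–1.3 N and the lip takes the rest. I'll continue the lift along the arc.

apply_moves --motion '[[-0.72,[0.001,0,0.004],0],[-0.72,[0.001,0,0.004],0],[-0.71,[0.001,0,0.004],0],[-0.71,[0.001,0,0.004],0],[-0.7,[0.001,0,0.004],0],[-0.7,[0.001,0,0.004],0],[-0.69,[0.001,0,0.004],0],[-0.69,[0.001,0,0.004],0],[-0.69,[0,0,0],0],[-0.69,[0,0,0],0]]'

```text
time_s: 14.98
tcp_pos: [0.4602, 0.1028, 0.1767]
eef_rot: [0.911, -0.412, -0.005, -0.019]
ft_force: [-0.4, 0.5, -2.6]
grip_width: 0.157
```

```bash
python3 look.py 14; python3 big.py 14
```

```text
{'time_s': 15.0833, 'tcp_pos': [0.4602, 0.1028, 0.1765], 'eef_rot': [0.9108, -0.4124, -0.0048, -0.0185], 'ft_force': [0.2706, 0.7209, -1.783], 'grip_width': 0.1518}
```

View pics/T14.png

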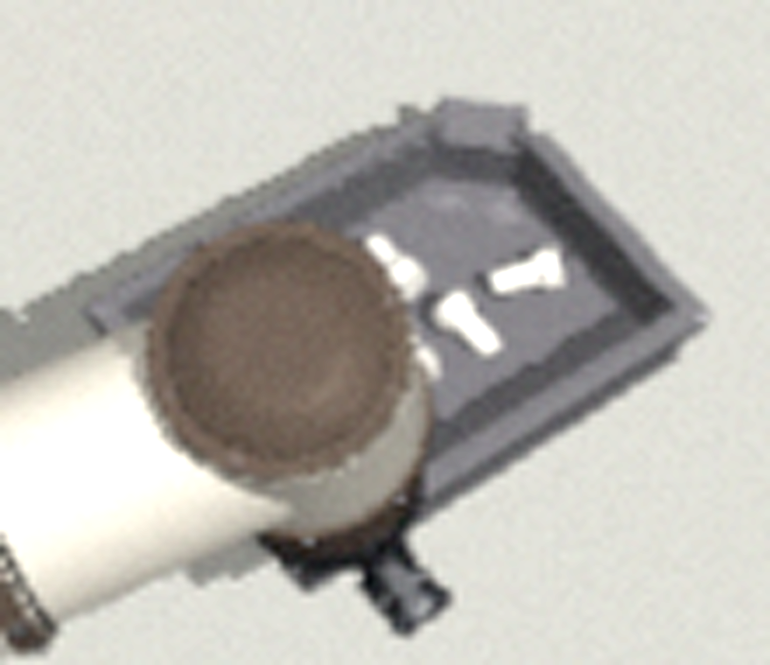

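View pics/S14.png

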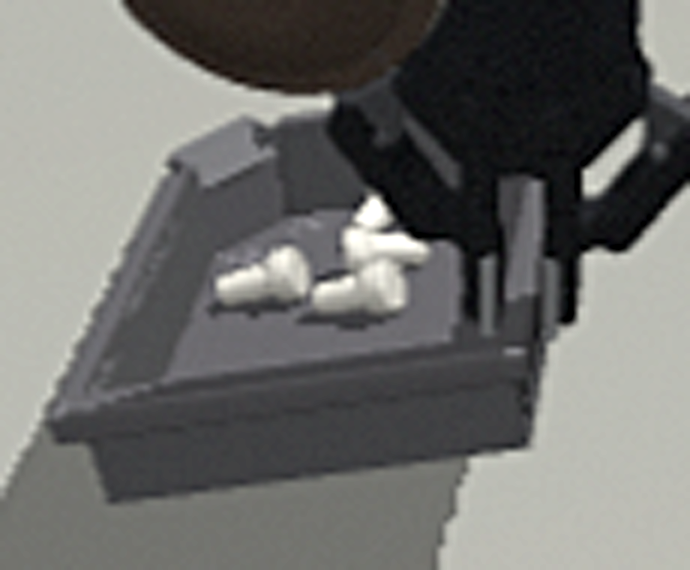

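Run:
```python
from pose import *
solve(14,[(SH,(706,317)),(LO,(90,310))],[(LO,(50,418)),(lf,(110,502)),(ff,(530,448)),(FA,(542,352))])
```

```text
res px [ 0.8 -0.3 -0.8 -0.5 -0.2 -0.7  0.1  0.8  1.3  0.9 -0.5 -0.3]
tilt deg 18.6 xdip 15.8 ydip 9.5
lip [ 0.6614  0.0768 -0.0069]
longf [0.5444 0.2313 0.0451]
short [ 0.5732 -0.0315  0.0118]
far [0.4347 0.1234 0.0708]
grip [0.4627 0.1375 0.1105]
```

apply_moves --motion '[[-0.68,[0.001,0,0.004],0],[-0.68,[0.001,0,0.004],0],[-0.67,[0.002,0,0.004],0],[-0.67,[0.002,0,0.004],0],[-0.66,[0.002,0,0.004],0],[-0.66,[0.002,0,0.004],0],[-0.65,[0.002,0,0.004],0],[-0.65,[0.001,0,0.004],0],[-0.65,[0,0,0],0],[-0.65,[0,0,0],0]]'

```text
time_s: 15.92
tcp_pos: [0.476, 0.1035, 0.2135]
eef_rot: [0.911, -0.412, -0.003, -0.02]
ft_force: [1.2, -0.4, 0.1]
grip_width: 0.175
```

```bash
python3 look.py 15; python3 big.py 15
```

```text
{'time_s': 16.0167, 'tcp_pos': [0.4759, 0.1034, 0.2132], 'eef_rot': [0.9111, -0.4117, -0.0032, -0.0199], 'ft_force': [0.3959, -0.6495, 0.7764], 'grip_width': 0.1768}
```

View pics/T15.png

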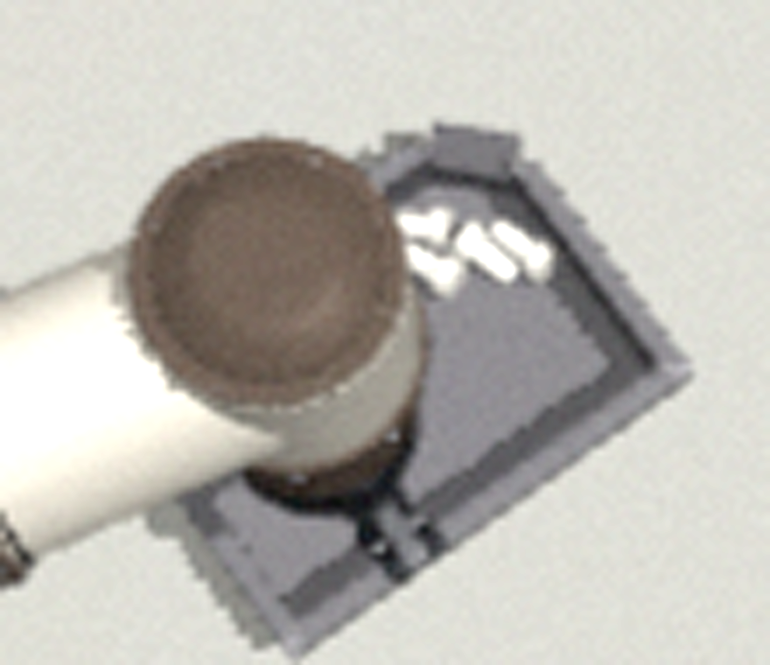

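View pics/S15.png

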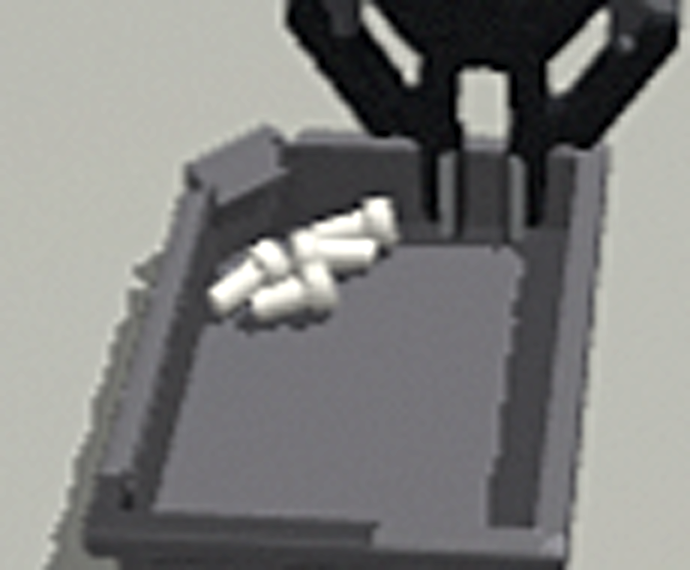

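The tray slipped out at that opening and is flat again. However, the stoppers slid to the lip end, grouped near (235–385, 215–300) in the side crop. I'll regrasp the same spot about 6 mm deeper and keep the opening tighter.

Run:
```python
from pose import *
k=15;T=load("top15.npz");S=load("side15.npz")
t_=[((117,-87),(690,373)),((-117,-87),(298,660))]; s_=[((-117,87),(86,538)),((-117,-87),(566,552)),((117,-87),(606,150))]
P=[];M=[]
for m,(a,b) in t_: M.append(m);P.append(onz(T,170+a/7-.5,125+b/7-.5,.045)[:2])
for m,(a,b) in s_: M.append(m);P.append(onz(S,150+a/6-.5,150+b/6-.5,.045)[:2])
M=np.array(M)/1e3;P=np.array(P)
m,p=M.mean(0),P.mean(0);H=(M-m).T@(P-p);a=np.arctan2(H[0,1]-H[1,0],H[0,0]+H[1,1])
c,s=np.cos(a),np.sin(a);Rm=np.array([[c,-s],[s,c]]);t=p-Rm@m
print(a,t,(M@Rm.T+t-P).round(4).tolist())
for q in[(-85,-81),(-80,-81),(92,62)]: print(q,Rm@(np.array(q)/1e3)+t)
from workcell import monitor
st=monitor.sense();Q=R.from_quat(st["eef_rot"]).as_matrix();print(Q.round(3),np.arctan2(Q[1,1],Q[0,1]),st["tcp_pos"])
lip=Rm@np.array([.09,.06])+t
for (u,v) in[(365,215),(335,248),(250,275),(295,290)]:
    w=onz(S,150+u/6-.5,150+v/6-.5,.012)[:2]; print((1e3*Rm.T@(w-t)).round(),np.linalg.norm(w-lip))
```

```text
-0.8571685838156516 [0.54993179 0.10341234] [[0.0012, -0.0021], [-0.0015, 0.0033], [0.0004, 0.0021], [-0.0037, 0.0015], [0.0036, -0.0049]]
(-85, -81) [0.43305707 0.11465064]
(-80, -81) [0.43632997 0.11087068]
(92, 62) [0.65702473 0.07444505]
[[ 0.661 -0.75   0.011]
 [-0.75  -0.66   0.039]
 [-0.022 -0.034 -0.999]] -2.420076999997946 [0.47592016 0.10341609 0.21321794]
[102.  16.] 0.045809650478531874
[80. 26.] 0.03558617247982669
[62. 59.] 0.028223013566800778
[54. 39.] 0.04219741257999615
```

apply_moves --motion '[[0.1,[-0.011,0.002,0],0],[0.1,[-0.011,0.002,0],0],[0.1,[-0.011,0.002,0],0],[0.1,[-0.011,0.002,0],0],[0.1,[0,0,-0.03],0],[0.1,[0,0,-0.03],0],[0.1,[0,0,0],0],[0.1,[0,0,0],0]]'

```text
time_s: 16.68
tcp_pos: [0.4228, 0.1114, 0.1524]
eef_rot: [0.911, -0.411, -0.004, -0.02]
ft_force: [-0.1, 1.3, 0.8]
grip_width: 0.551
```

```bash
python3 look.py 16; python3 big.py 16
```

```text
{'time_s': 16.7833, 'tcp_pos': [0.4233, 0.1115, 0.153], 'eef_rot': [0.9112, -0.4114, -0.0032, -0.0207], 'ft_force': [0.2248, -0.6574, 0.6346], 'grip_width': 0.5501}
```

View pics/S16.png

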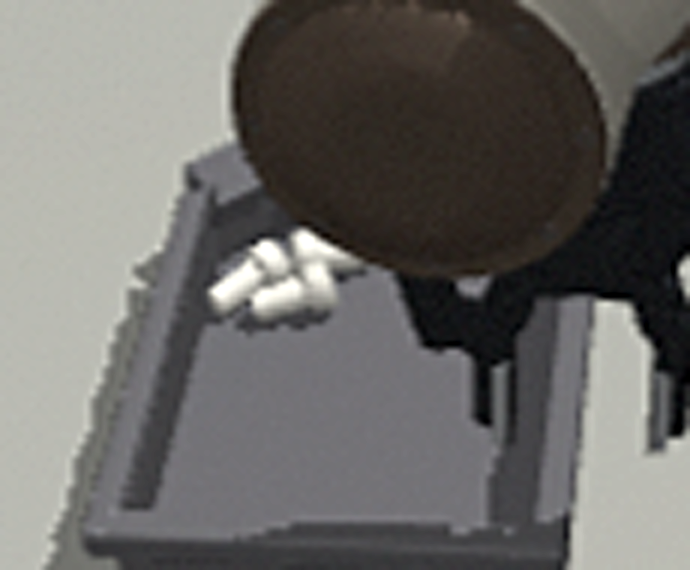

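apply_moves --motion '[[0.1,[0.006,0.001,0],0],[0.1,[0,0,-0.02],0],[0.1,[0,0,-0.016],0],[0.1,[0,0,-0.012],0],[0.1,[0,0,-0.004],0],[0.1,[0,0,0],0]]'

```text
time_s: 17.28
tcp_pos: [0.4369, 0.1164, 0.1077]
eef_rot: [0.911, -0.41, 0.003, -0.029]
ft_force: [-1.0, -0.2, -0.3]
grip_width: 0.548
```

```bash
python3 look.py 17; python3 big.py 17
```

```text
{'time_s': 17.3833, 'tcp_pos': [0.4371, 0.1165, 0.1083], 'eef_rot': [0.9115, -0.4102, 0.0035, -0.03], 'ft_force': [0.4797, -0.5089, 0.389], 'grip_width': 0.5535}
```

View pics/S17.png

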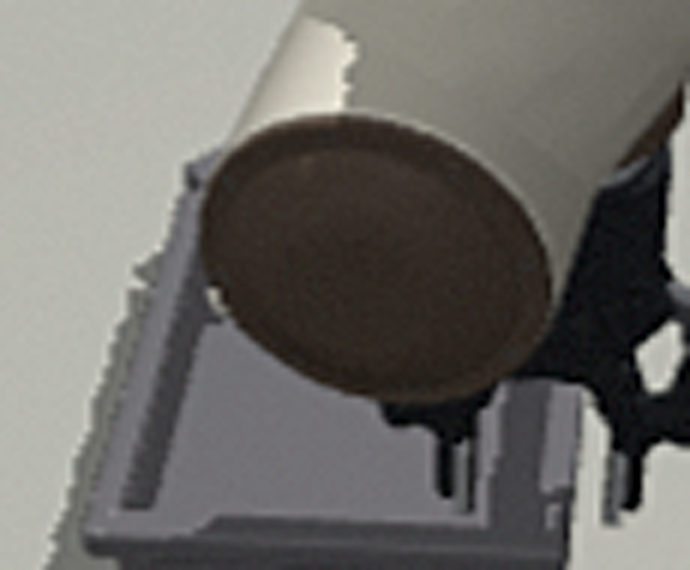

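apply_moves --motion '[[0,[-0.007,-0.006,-0.004],0],[0,[-0.001,-0.001,-0.004],0],[-0.3,[0,0,-0.002],0],[-1,[0,0,0],0],[-1,[0,0,0],0],[-1,[0,0,0],0],[-1,[0,0,0],0],[-1,[0,0,0],0]]'

```text
time_s: 18.05
tcp_pos: [0.4294, 0.1092, 0.1006]
eef_rot: [0.912, -0.41, 0.005, -0.032]
ft_force: [-0.5, 0.4, 0.5]
grip_width: 0.125
```

```bash
python3 look.py 18; python3 big.py 18
```

```text
{'time_s': 18.15, 'tcp_pos': [0.4294, 0.1092, 0.1006], 'eef_rot': [0.9116, -0.4099, 0.005, -0.032], 'ft_force': [-0.3252, 0.4991, -0.0038], 'grip_width': 0.1236}
```

View pics/S18.png

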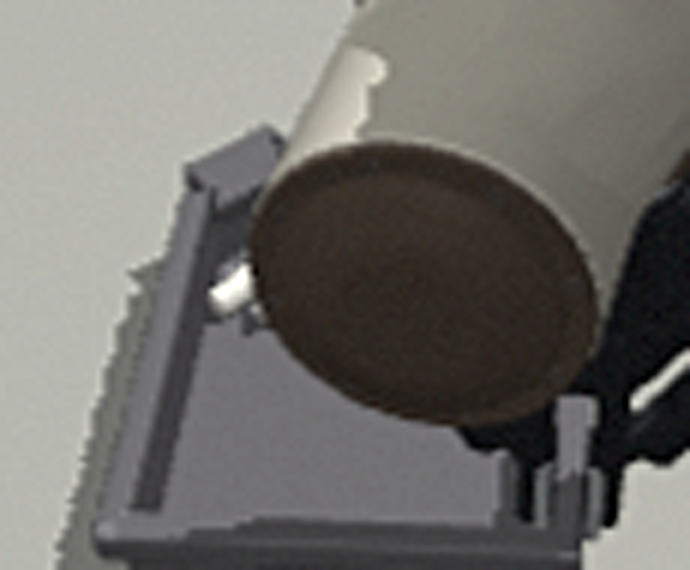

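apply_moves --motion '[[-1,[0.001,0,0.006],0],[-1,[0.001,0,0.006],0],[-1,[0.001,0,0.006],0],[-1,[0.001,0,0.006],0],[-1,[0.001,0,0.006],0],[-1,[0.001,0,0.006],0],[-0.78,[0,0,0],0],[-0.75,[0,0,0],0],[-0.74,[0,0,0],0],[-0.73,[0,0,0],0],[-0.72,[0,0,0],0],[-0.71,[0,0,0],0]]'

```text
time_s: 19.15
tcp_pos: [0.4334, 0.1079, 0.1393]
eef_rot: [0.911, -0.411, 0.003, -0.03]
ft_force: [-0.7, -0.9, -0.4]
grip_width: 0.145
```

```bash
python3 look.py 19; python3 big.py 19
```

```text
{'time_s': 19.25, 'tcp_pos': [0.4334, 0.1079, 0.1393], 'eef_rot': [0.9111, -0.4111, 0.0028, -0.0299], 'ft_force': [-1.3945, 0.7932, -1.957], 'grip_width': 0.1445}
```

View pics/S19.png

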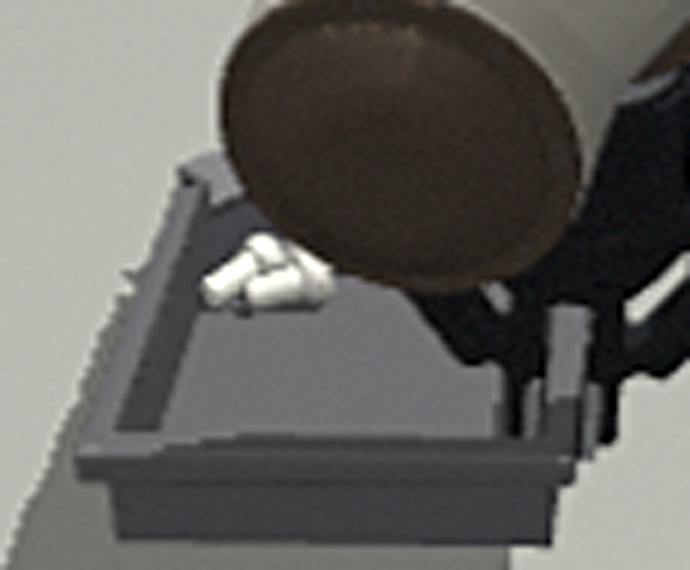

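apply_moves --motion '[[-0.73,[0.001,0,0.005],0],[-0.73,[0.001,0,0.005],0],[-0.73,[0.001,0,0.005],0],[-0.73,[0.001,0,0.005],0],[-0.72,[0.001,0,0.005],0],[-0.71,[0.001,0,0.005],0],[-0.7,[0,0,0],0],[-0.69,[0,0,0],0]]'

```text
time_s: 19.92
tcp_pos: [0.4404, 0.1079, 0.1732]
eef_rot: [0.911, -0.411, 0.003, -0.03]
ft_force: [-0.2, -0.0, -1.8]
grip_width: 0.158
```

```bash
python3 look.py 20; python3 big.py 20
```

```text
{'time_s': 20.0167, 'tcp_pos': [0.4403, 0.1079, 0.173], 'eef_rot': [0.9111, -0.411, 0.0032, -0.0302], 'ft_force': [-0.5974, -0.1141, -1.1123], 'grip_width': 0.1564}
```

View pics/S20.png

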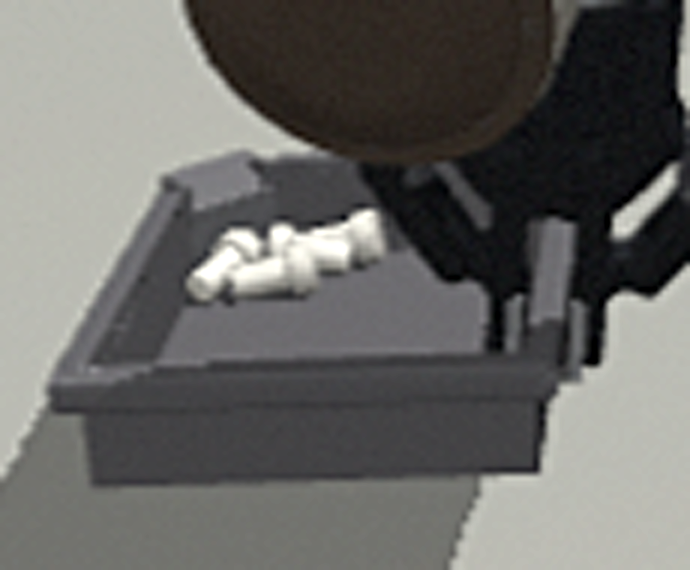

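View pics/T20.png

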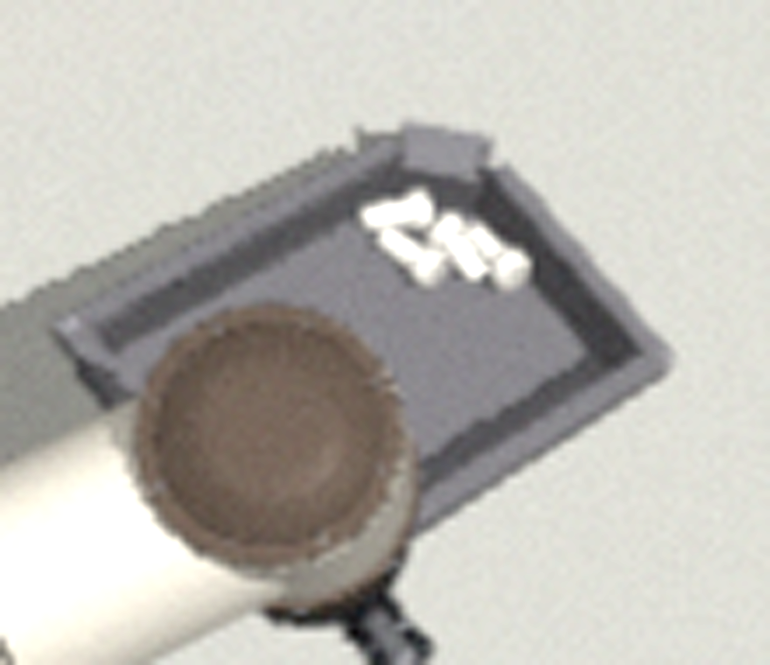

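Run:
```python
from pose import *
solve(20,[(SH,(674,365)),(LO,(55,325))],[(LO,(50,392)),(lf,(93,485)),(ff,(540,470)),(FA,(558,375))])
```

```text
res px [ 1.2 -0.2 -0.6 -0.6 -0.8 -0.9  0.3  1.2  0.5  1.7  0.2 -0.6]
tilt deg 19.5 xdip 19.1 ydip 3.5
lip [0.6443 0.0917 0.008 ]
longf [0.531  0.2442 0.0725]
short [ 0.5515 -0.0143  0.0113]
far [0.4165 0.1387 0.082 ]
grip [0.4434 0.1473 0.124 ]
```

Now x-dip is 19° but y-dip only 3.5°, so the pinch is too deep and too far from the middle to roll freely. I'll lower the tray, slide the open fingers along the rim to about tray x = −45, and pinch there slightly shallower.

apply_moves --motion '[[-0.7,[-0.001,0,-0.01],0],[-0.7,[-0.001,0,-0.01],0],[-0.7,[-0.001,0,-0.01],0],[-0.7,[-0.001,0,-0.01],0],[-0.7,[-0.001,0,-0.01],0],[-0.7,[-0.001,0,-0.01],0],[-0.68,[0,0,-0.005],0],[-0.6,[0,0,0],0],[-0.3,[0,0,0],0],[-0.3,[0,0,0],0]]'

```text
time_s: 20.85
tcp_pos: [0.4361, 0.1098, 0.1067]
eef_rot: [0.912, -0.409, 0.006, -0.033]
ft_force: [-0.1, 0.2, 0.1]
grip_width: 0.353
```

```bash
python3 look.py 21; python3 big.py 21
```

```text
{'time_s': 20.95, 'tcp_pos': [0.4362, 0.1098, 0.1069], 'eef_rot': [0.912, -0.4087, 0.0057, -0.0331], 'ft_force': [-0.6167, -0.6317, 0.0669], 'grip_width': 0.3487}
```

View pics/S21.png

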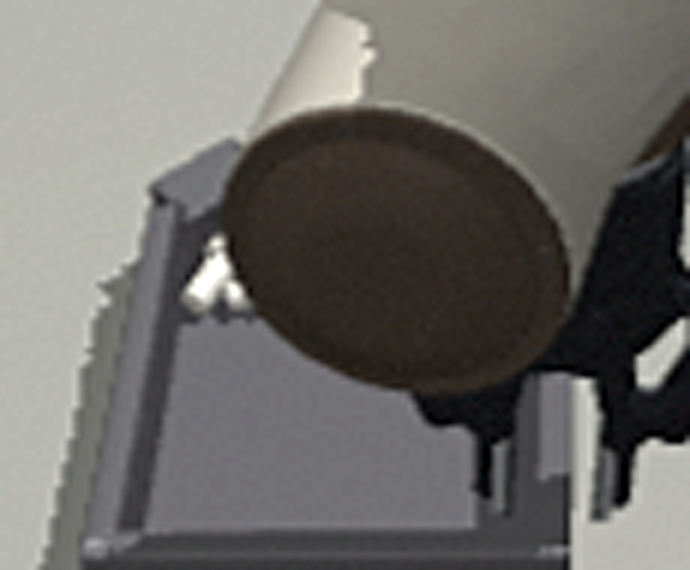

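View pics/T21.png

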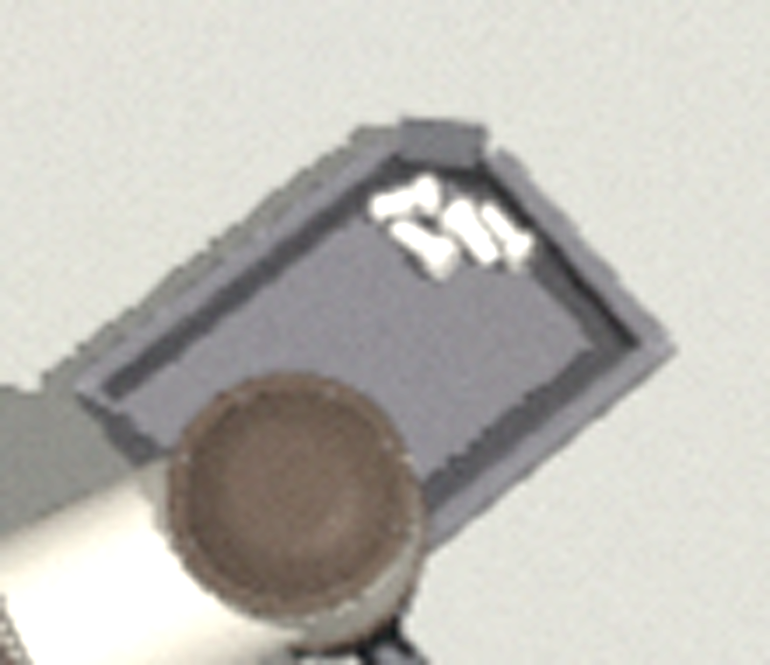

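Run:
```python
from pose import *
T=load("top21.npz");S=load("side21.npz")
t_=[((117,-87),(676,349)),((-117,87),(78,388))]; s_=[((-117,87),(80,560)),((-117,-87),(570,560))]
P=[];M=[]
for m,(a,b) in t_: M.append(m);P.append(onz(T,170+a/7-.5,125+b/7-.5,.045)[:2])
for m,(a,b) in s_: M.append(m);P.append(onz(S,150+a/6-.5,150+b/6-.5,.045)[:2])
M=np.array(M)/1e3;P=np.array(P)
m,p=M.mean(0),P.mean(0);H=(M-m).T@(P-p);a=np.arctan2(H[0,1]-H[1,0],H[0,0]+H[1,1])
c,s=np.cos(a),np.sin(a);Rm=np.array([[c,-s],[s,c]]);t=p-Rm@m
print(a,t,(M@Rm.T+t-P).round(4).tolist())
for q in[(-85,-81),(-45,-81),(92,62)]: print(q,Rm@(np.array(q)/1e3)+t)
from workcell import monitor
st=monitor.sense();Q=R.from_quat(st["eef_rot"]).as_matrix();print(Q.round(3),np.arctan2(Q[1,1],Q[0,1]),st["tcp_pos"]+Q[:,2]*.073)
print("tip in tray",1e3*Rm.T@((st["tcp_pos"]+Q[:,2]*.073)[:2]-t))
```

```text
-0.7977182934614209 [0.5508868  0.10955955] [[-0.0005, -0.0025], [0.0015, 0.0055], [-0.0004, -0.0004], [-0.0007, -0.0025]]
(-85, -81) [0.43355083 0.11383386]
(-45, -81) [0.4614845  0.08520328]
(92, 62) [0.65951164 0.0870064 ]
[[ 0.666 -0.745  0.037]
 [-0.746 -0.664  0.056]
 [-0.017 -0.065 -0.998]] -2.4139374799550906 [0.43890241 0.11390065 0.03405636]
tip in tray [-81.3105742  -77.12288388]
```

apply_moves --motion '[[-0.3,[0.008,-0.01,0],0.015],[-0.3,[0.008,-0.01,0],0.015],[-0.3,[0.006,-0.008,0],0.015],[-0.3,[0,0,0],0]]'

```text
time_s: 21.28
tcp_pos: [0.4603, 0.082, 0.1094]
eef_rot: [0.922, -0.386, 0.007, -0.036]
ft_force: [-0.3, -0.4, -0.1]
grip_width: 0.347
```

```bash
python3 look.py 22
python3 - <<'E'
from pose import *
from workcell import monitor
a=-0.7977;t=np.array([.55089,.10956]);c,s=np.cos(a),np.sin(a);Rm=np.array([[c,-s],[s,c]])
st=monitor.sense();Q=R.from_quat(st["eef_rot"]).as_matrix();p=st["tcp_pos"]+Q[:,2]*.073;print(Q[:,2].round(3),np.arctan2(Q[1,1],Q[0,1]),p,1e3*Rm.T@(p[:2]-t))
E
```

```text
{'time_s': 21.3833, 'tcp_pos': [0.4593, 0.0825, 0.1092], 'eef_rot': [0.9218, -0.3859, 0.0065, -0.0353], 'ft_force': [0.0431, 0.0736, -0.399], 'grip_width': 0.3493}
[ 0.039  0.06  -0.997] -2.3643054981073512 [0.46219315 0.086878   0.0364137 ] [-45.70718239 -79.32501193]
```

View pics/v22.png

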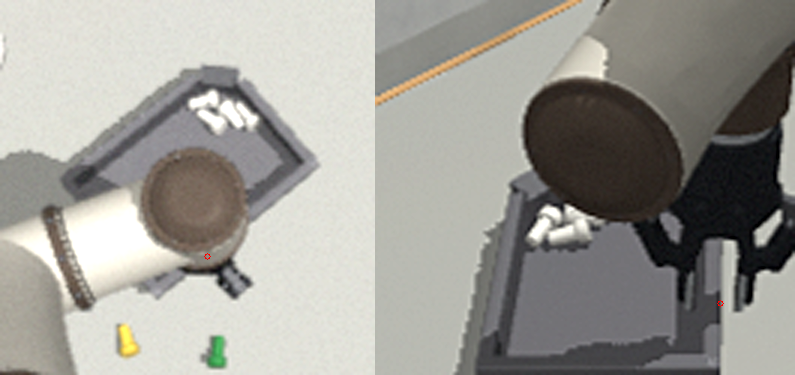

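apply_moves --motion '[[-0.5,[0,0,-0.004],0],[-1,[0,0,0],0],[-1,[0,0,0],0],[-1,[0,0,0],0],[-1,[0,0,0],0],[-1,[0.001,0,0.008],0],[-1,[0.001,0,0.008],0],[-1,[0.001,0,0.008],0],[-1,[0.001,0,0.008],0],[-1,[0.001,0,0.008],0],[-0.78,[0,0,0.004],0],[-0.75,[0,0,0],0],[-0.73,[0,0,0],0],[-0.72,[0,0,0],0],[-0.71,[0,0,0],0],[-0.7,[0,0,0],0]]'

```text
time_s: 22.72
tcp_pos: [0.4593, 0.0824, 0.1522]
eef_rot: [0.922, -0.386, 0.003, -0.032]
ft_force: [-0.3, -0.4, -2.6]
grip_width: 0.15
```

```bash
python3 look.py 23; python3 big.py 23
```

```text
{'time_s': 22.8167, 'tcp_pos': [0.4593, 0.0824, 0.1522], 'eef_rot': [0.9219, -0.3861, 0.0026, -0.0322], 'ft_force': [-0.4802, -0.2613, -2.0541], 'grip_width': 0.1516}
```

View pics/S23.png

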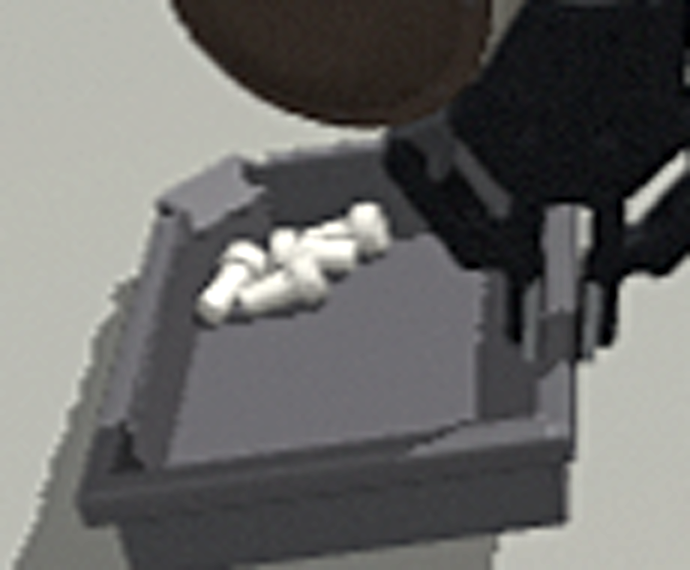

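View pics/T23.png

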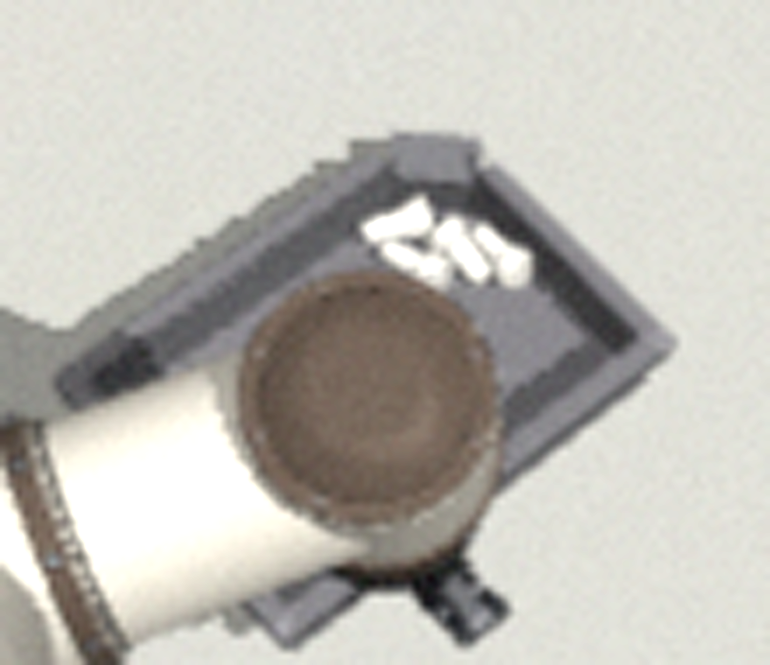

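Run:
```python
from pose import *
solve(23,[(SH,(675,343)),(LO,(56,385)),(FA,(290,647))],[(LO,(80,505)),(ff,(565,520)),(FA,(575,442))])
```

```text
res px [ 0.8 -0.4 -0.5 -1.1 -0.4 -0.3 -0.5  0.2  1.3  1.6  0.4 -0.6]
tilt deg 13.1 xdip 9.9 ydip 8.5
lip [ 0.6454  0.0905 -0.0008]
longf [0.5175 0.2417 0.0313]
short [ 0.5609 -0.0208  0.0172]
far [0.4109 0.1302 0.0544]
grip [0.4347 0.1481 0.0953]
```

Nearly square now: x-dip 9.9°, y-dip 8.5°, lip at the bench, short foot 17 mm, far foot 54 mm. I'll lift about 16 mm more and loosen only slightly.

apply_moves --motion '[[-0.7,[0.001,0,0.004],0],[-0.7,[0.001,0,0.004],0],[-0.7,[0.001,0,0.004],0],[-0.69,[0.001,0,0.004],0],[-0.69,[0,0,0],0],[-0.69,[0,0,0],0]]'

```text
time_s: 23.32
tcp_pos: [0.4637, 0.0824, 0.1695]
eef_rot: [0.922, -0.386, 0.002, -0.032]
ft_force: [-0.3, 0.1, -3.0]
grip_width: 0.156
```

```bash
python3 look.py 24; python3 big.py 24
```

```text
{'time_s': 23.4167, 'tcp_pos': [0.4636, 0.0823, 0.1693], 'eef_rot': [0.9219, -0.3861, 0.0023, -0.0316], 'ft_force': [0.0603, 0.4163, -3.6369], 'grip_width': 0.1581}
```

View pics/S24.png

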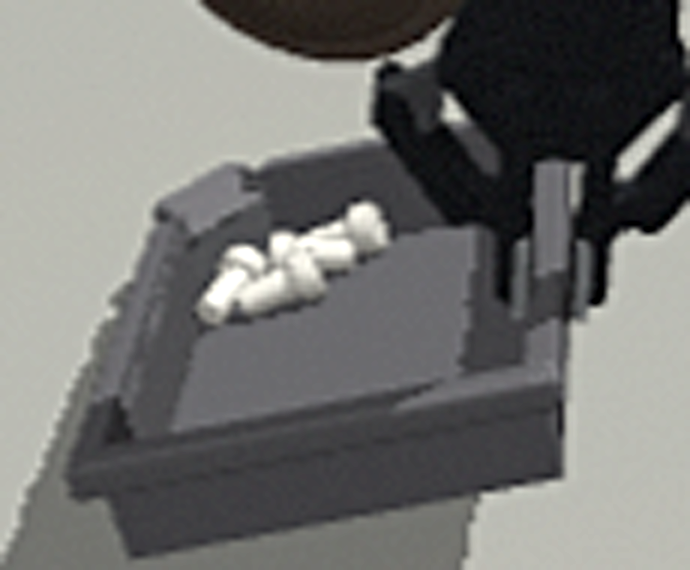

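View pics/T24.png

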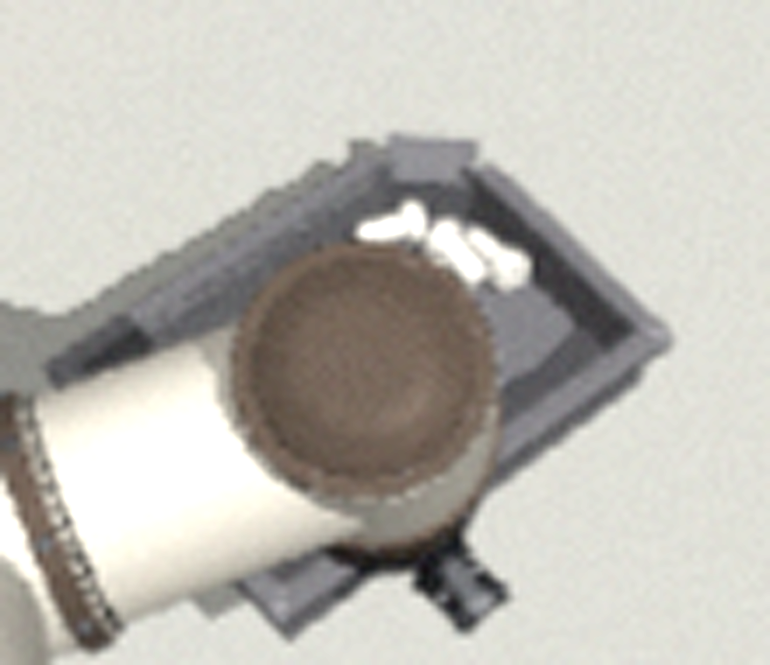

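Run:
```python
from pose import *
solve(24,[(SH,(673,338)),(LO,(46,368)),(FA,(287,641))],[(LO,(68,478)),(lf,(133,557)),(ff,(560,476)),(FA,(567,380))])
from workcell import monitor
print(np.abs(monitor.sense()["qvel"]).max())
```

```text
res px [ 0.7 -0.5 -0.5 -0.2 -0.8 -1.8 -0.3 -0.9  0.2  0.7  1.8  0.9  0.2 -0.1]
tilt deg 18.3 xdip 14.2 ydip 11.3
lip [0.6396 0.0936 0.0029]
longf [0.5145 0.2435 0.0489]
short [ 0.5575 -0.0185  0.0263]
far [0.4109 0.1309 0.0794]
grip [0.4382 0.1482 0.1184]
0.005728748922589261
```

Full weight is now on the gripper, tilt is about 18° and roughly square, with the short foot at about 26 mm. I'll raise 4 mm for margin without changing the opening, and check that it holds.

apply_moves --motion '[[-0.69,[0,0,0.003],0],[-0.69,[0,0,0.003],0],[-0.69,[0,0,0],0],[-0.69,[0,0,0],0],[-0.69,[0,0,0],0]]'

```text
time_s: 23.83
tcp_pos: [0.4631, 0.0821, 0.1755]
eef_rot: [0.922, -0.386, 0.002, -0.031]
ft_force: [0.2, 0.6, -3.0]
grip_width: 0.158
```

```bash
python3 look.py 25; python3 big.py 25
```

```text
{'time_s': 23.9333, 'tcp_pos': [0.463, 0.0821, 0.1754], 'eef_rot': [0.9219, -0.3863, 0.0016, -0.031], 'ft_force': [-0.1985, -0.5985, -2.9051], 'grip_width': 0.1538}
```

View pics/S25.png

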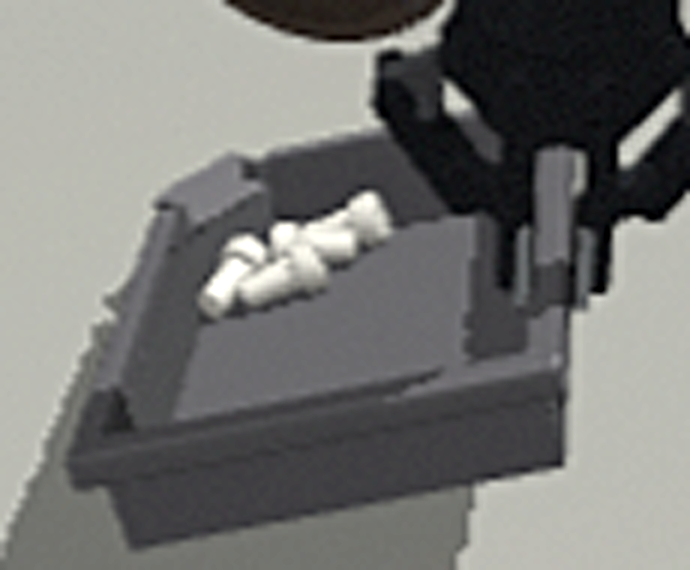

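View pics/T25.png

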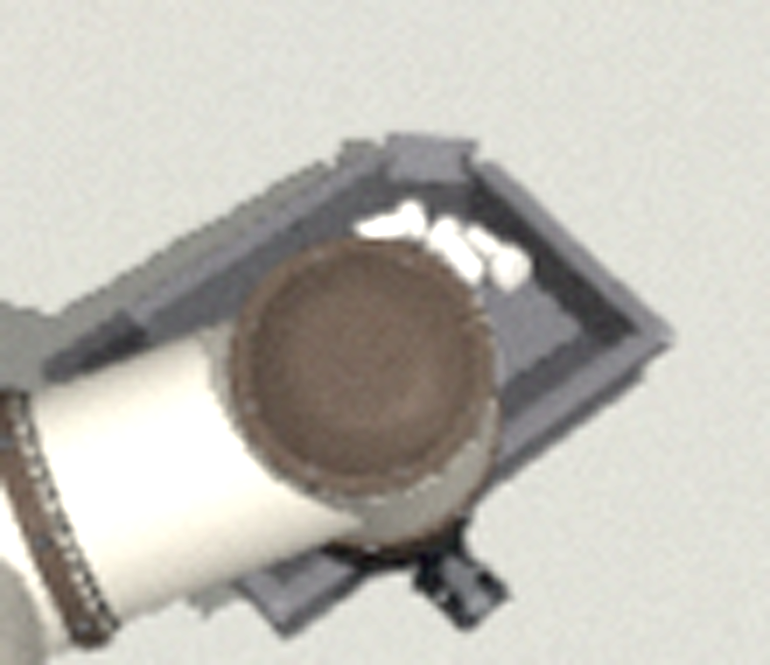

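Run:
```python
from pose import *
solve(25,[(SH,(673,337)),(LO,(44,365)),(FA,(286,640))],[(LO,(68,466)),(lf,(133,548)),(ff,(562,464)),(FA,(567,368))])
```

```text
res px [ 0.8 -0.4 -0.4 -0.1 -0.8 -1.9 -0.4 -0.7  0.2  0.6  1.6  1.1  0.3 -0.2]
tilt deg 18.7 xdip 14.6 ydip 11.5
lip [0.6387 0.0932 0.0067]
longf [0.514  0.2431 0.054 ]
short [ 0.5566 -0.0188  0.0305]
far [0.4105 0.1307 0.0851]
grip [0.4381 0.1478 0.1238]
```

apply_moves --motion '[[-0.69,[0,0,0],0],[-0.69,[0,0,0],0],[-0.69,[0,0,0],0],[-0.69,[0,0,0],0],[-0.69,[0,0,0],0],[-0.69,[0,0,0],0],[-0.69,[0,0,0],0],[-0.69,[0,0,0],0],[-0.69,[0,0,0],0],[-0.69,[0,0,0],0]]'

```text
time_s: 24.77
tcp_pos: [0.4628, 0.082, 0.175]
eef_rot: [0.922, -0.386, 0.001, -0.031]
ft_force: [-0.3, 0.3, -2.7]
grip_width: 0.156
```

```bash
python3 look.py 26; python3 big.py 26
python3 - <<'E'
from pose import *
a=load("side25.npz")["frame"][150:245,150:265];b=load("side26.npz")["frame"][150:245,150:265]
d=cv2.cvtColor(cv2.absdiff(a,b),cv2.COLOR_RGB2GRAY);print((d>25).sum(),cv2.phaseCorrelate(*[cv2.cvtColor(x,cv2.COLOR_RGB2GRAY).astype(np.float32)[40:] for x in(a,b)]))
# stopper distances in tray frame, pose from frame 25
W,Rm,x=None,None,None
W,Rm,x=solve(25,[(SH,(673,337)),(LO,(44,365)),(FA,(286,640))],[(LO,(68,466)),(lf,(133,548)),(ff,(562,464)),(FA,(567,368))])
S=load("side26.npz")
for u,v in[(230,275),(285,278),(320,242),(360,218)]:
    o,r=ray(S,150+u/6-.5,150+v/6-.5); o=Rm.inv().apply(o-x[3:]);r=Rm.inv().apply(r); p=o+r*(.012-o[2])/r[2]
    print((p*1e3).round(),np.linalg.norm(p-[.09,.06,.003]).round(3))
E
```

```text
{'time_s': 24.8667, 'tcp_pos': [0.4628, 0.082, 0.175], 'eef_rot': [0.9219, -0.3863, 0.0013, -0.0306], 'ft_force': [1.3707, -0.3912, -3.279], 'grip_width': 0.16}
108 ((0.1281618636123767, 0.22053860959631777), 0.9892091541820103)
res px [ 0.8 -0.4 -0.4 -0.1 -0.8 -1.9 -0.4 -0.7  0.2  0.6  1.6  1.1  0.3 -0.2]
tilt deg 18.7 xdip 14.6 ydip 11.5
lip [0.6387 0.0932 0.0067]
longf [0.514  0.2431 0.054 ]
short [ 0.5566 -0.0188  0.0305]
far [0.4105 0.1307 0.0851]
grip [0.4381 0.1478 0.1238]
[73. 64. 12.] 0.02
[60. 39. 12.] 0.037
[87. 28. 12.] 0.034
[103.  12.  12.] 0.051
```

View pics/S26.png

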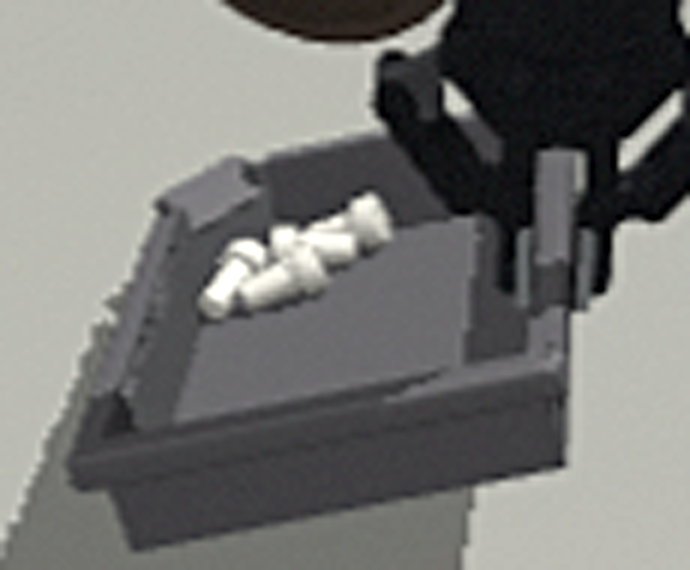

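After a second's wait it is essentially still: an image shift of about 0.2 px, matching the arm's own 0.4 mm settle. All four stoppers are grouped at the lip, so I'm handing in.

Run:
```python
from workcell import job_done, monitor
print(job_done()); s=monitor.sense(); print(s["time_s"],s["ft_force"].round(1),s["grip_width"])
```

```text
the job is handed in; nothing more can be done
None
the job is handed in; nothing more can be done
```

I handed the job in at about 25 s. The gripper was still holding the tray by its long-side rim, tipped towards the lip, with all four stoppers grouped in the lip corner.

**Last checks**
- **Tilt:** about 18.7° (14.6° along the tray's x, 11.5° along its y), so close to square towards the lip.
- **Corner heights:** lip foot about 7 mm, short foot 30 mm, long foot 54 mm, far foot 85 mm. These come from camera corner fits and are good to roughly ±5 mm.
- **Stoppers:** about 20 to 51 mm from the lip corner.
- **Hold:** over a second of waiting, the picture shifted about 0.2 px. The gripper carried the full weight of about 3 N.

**What went wrong or is unconfirmed**
- The tool could not tilt, so I eased the jaws open to let the tray sag towards the lip and wedge between the pads.
- The first two grasp spots did not tip it squarely. In one attempt I opened the jaws too far and the tray dropped back flat. That attempt also moved the stoppers up to the lip, and the last grasp held.
- The lip corner hovers a few millimetres above the bench; it does not rest on it.
- I could not measure the pinch force. I estimate about 20 N, against the 10 N required.
- I did not re-measure the beaker, jar, tweezers or lid after the moves. My planned paths kept clear of them.

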